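Change over the china painter's place: finished plate off, squared-up tile blanks in

ROBOT

A 6-joint arm with a two-finger parallel gripper is mounted at the origin on the work surface. World frame = base frame: x ahead of the robot, y to its left, z up, the work surface at z = 0. Lengths are in mm, angles in degrees, forces in N, time in s.
With the tool pointing down it reaches from about 300 to 850 mm from the base axis. Payload 4.2 kg.
Tool frame: the origin (TCP) lies on the centre line of the jaws, within the pads' length; the fingertips stand 14 mm ahead of it and the grasp point (between the pads) lies 5 mm behind it; z points along the fingers, y is the direction in which the jaws open and shut (so a half turn about z gives the same grasp; the last joint's range is limited). The gripper opens to 91 mm and grips with 3 to 60 N. Pads are 32 mm wide; open, the fingers measure 118 mm over their backs; the gripper's body (76 mm by 178 mm) begins 60 mm behind the grasp point.
Start: joints at [67.208, 18.312, 89.639, -0, 72.044, -1.146], TCP at [212.107, 534.465, 227.976] pointing down, gripper open.
Joint ranges: [-177.97, 177.97], [-48.28, 115.42], [12.27, 149.76], [-77.06, 257.06], [2.81, 150.46], [-146.56, 146.56]. Speed limits (degrees/s): [147.25, 147.25, 180, 180, 180, 180].

INTERFACE

Orientations are given as [roll, pitch, yaw] about the fixed x, y, z axes, in that order (R = Rz(yaw) Ry(pitch) Rx(roll)).
In Python, from workcell import env gives the robot as it stands.
- The arm moves only by the tool play_rows, never from a script. Its argument "increments" is a list of rows, each a list of 5 numbers: the shift along the world's x, y, z in mm, then the turn about the world's z in degrees, then the closure, from 0 (fully open) to 1 (shut). In form: [[x, y, z, yaw, fingers], ...]. A call has 1 to 20 rows; each row shifts and turns the commanded pose from where the row before left it; what a row does not reach is not made up. A row lasts 1/8 s, in which the tool goes at most 62.5 mm and 10.7 degrees, less where a joint would pass 70% of its speed; a pose out of reach is approached as far as the arm can. A call is refused whole if a number of a shift passes 62.5 or a number of a turn 10.7, either way. A call with a gripper value outside its range is refused whole. The fingers move at their own pace and stop on an object; "newtons" is the grip in N (left out, the last holds). Time passes only in rows, so rows that do not move let the fingers close. It gives the time, the measured TCP pose, the force and the opening at its end, in the units of the state.
- env.state(): the state, without advancing time (a new reading comes with each control period).
- env.grab_frame(name): name is "scene" or "top"; returns the picture (480x640x3 uint8, red, green, blue); there is no depth.
- env.calibration(name): a dict with "fx", "fy", "cx", "cy" (pixels), "R" (3x3) and "t" (3): a world point X has camera coordinates R X + t. Camera axes: x right, y down, z forward; pixel columns grow to the right and rows downward; lengths in mm; the calibration is good to about 2 mm. A picture is of the moment at which its call begins. calibration takes no time and is no camera call.
- env.job_done(): hands the job in, once; it reports no verdict.
The state is a dict: "time_s": time; "qpos": joint angles; "qvel": joint speeds; "effort": joint torques, N m; "ee_pos": TCP position; "ee_rot": TCP orientation; "force": force on the tool from outside, world axes, zero at the start; "torque": the same for the moment, N m; "gripper_width": finger opening in mm.
Only numpy, scipy, OpenCV 4.12 (cv2) and the standard library are available. Lean on these libraries where they do the work, as an engineer would, in place of code of your own. Each camera call takes 0.05 s, during which the arm holds its last target.

TASK

Make the painter's place ready for the next job: slide the finished plate out of the taped outline until it lies wholly on the round green felt, and gather all the blank white tiles that lie about the cloth onto the pile on the wooden ware board. Tap the pile until all its edges are flush on every side, and only then slide the loaded board across the cloth until it lies wholly inside the taped outline, lengthways as the outline runs, with the pile still flush and wholly on the board. Leave the mug, the lustre bottle and the trinket box where they are.

Things in the scene. Friction and masses are not known exactly. Their poses are not given: they have to be found in the camera images.
- board: pale wooden ware board, 150 (x) x 110 (y) x 20 mm thick, 0.3 kg, loose on the cloth; origin at the centre of its underside, z up. At the start a ragged pile of two tiles lies on it (all other tiles lie flat on the cloth). It is too wide to grip and is slid by pushing at its edges; a pile on it rides along.
- plate: finished gold-rimmed plate with a mint-green well, round, upright: 140 mm across the rim (at a height of 18 to 22 mm, standing out over a foot 87 mm across), 24 mm high, 0.22 kg, loose; origin at the centre of its underside. At the start it lies in the taped outline.
- felt: round green felt stuck to the cloth, 180 mm across and of no thickness to speak of, where finished work dries; origin at its centre on the cloth.
- outline: outline of cream masking tape stuck to the cloth, the painter's place: a rectangle 174 (x) x 134 (y) mm inside, so 12 mm larger than the board all round, tape 16 mm wide and of no thickness to speak of; origin at its centre on the cloth. The board's x must lie along the outline's x (either way round).
- tile_1: blank white glazed tile, 100 (x) x 50 (y) x 7 mm, 75 g, flat; origin at its centre, z up. Bottom tile of the pile on the board, its long side roughly along the board's x.
- tile_2: blank white glazed tile, 100 (x) x 50 (y) x 7 mm, 75 g, flat; origin at its centre, z up. Lies askew on top of tile_1 at the start.
- tile_3: blank white glazed tile, 100 (x) x 50 (y) x 7 mm, 75 g, flat; origin at its centre, z up. Lies loose on the cloth at the start; may be absent (two to four of tile_3 to tile_6 are there).
- tile_4: blank white glazed tile, 100 (x) x 50 (y) x 7 mm, 75 g, flat; origin at its centre, z up. Lies loose on the cloth at the start; may be absent (two to four of tile_3 to tile_6 are there).
- tile_5: blank white glazed tile, 100 (x) x 50 (y) x 7 mm, 75 g, flat; origin at its centre, z up. Lies loose on the cloth at the start; may be absent (two to four of tile_3 to tile_6 are there).
- tile_6: blank white glazed tile, 100 (x) x 50 (y) x 7 mm, 75 g, flat; origin at its centre, z up. Lies loose on the cloth at the start; may be absent (two to four of tile_3 to tile_6 are there).
- mug: white mug, 80 mm across, 92 mm high, handle at its y; origin at the centre of its underside. Not part of the job: leave it.
- lustre: amber glass lustre bottle with white cap, 40 mm across, 75 mm high; origin at the centre of its underside. Not part of the job: leave it.
- trinket: round white lidded trinket box with navy and gold bands, 74 mm across, 50 mm high; origin at the centre of its underside. Not part of the job: leave it.
Not all that is in view belongs to the job. What is shaped like the tile_3 but orange or yellow is not meant.

How it is judged:
By the outcome, as a careful person would: the job done as asked, in the order asked, and still so for the second after the job is handed in, with the robot touching nothing.
Of tile_3, tile_4, tile_5, tile_6 only 2 to 4 are there at a start; the rules pass over those that are not, and their reading is None.
At some moment in a run one of board may be knocked a few centimetres aside while the robot is not near it.
Once in a run the grip may slacken for a moment while it holds something.
It also fails if it takes over 210 s, if anything falls off the work surface, if the arm or the gripper's body presses on something with over 40 N, if the wrist force passes 120 N, or if a joint passes its speed limit or range.

## Working session

There is one attempt and no reset: what is moved stays moved. The work goes in short steps, Python scripts to look and compute and a tool call to move; the robot and the scene stay as the last step left them, time stands still between calls to the robot, and variables do not carry over. Pictures are saved under pics/ and viewed, and the job is handed in when it is done.

Besides the shell and the picture viewer there is one more tool, called after ">>>" as name(argument=value, ...) on one line, values as JSON. play_rows: Moves the arm, as the interface text tells. Its arguments: {"type":"object","properties":{"increments":{"type":"array"},"newtons":{"type":"number"}},"required":["increments"]}

```bash
ls; mkdir -p pics; python3 - <<'E'
from workcell import env
import cv2
s=env.state();print(s)
for n in("scene","top"):
    cv2.imwrite(f"pics/{n}0.png",env.grab_frame(n)[:,:,::-1]);print(env.calibration(n))
E
```

```text
pics
{'time_s': 0.0, 'qpos': array([ 6.72091523e+01,  1.83500429e+01,  8.97061395e+01, -9.95619566e-04,
        7.20447836e+01, -1.14405708e+00]), 'qvel': array([-0.03654659, -0.00091147, -0.00854009, -0.03246375,  0.00589008,
        0.03943844]), 'effort': array([ 5.88061394e-04, -4.12437844e+01, -2.31969184e+01,  7.25784805e-02,
        4.56587272e-02, -1.30205281e-04]), 'ee_pos': array([211.90630732, 534.004461  , 227.13809929]), 'ee_rot': array([-1.79899035e+02, -1.06951019e-03,  1.58353516e+02]), 'force': array([-0.71952357, -0.38284536,  0.37343721]), 'torque': array([ 0.01367334, -0.03765216, -0.0026623 ]), 'gripper_width': 90.92382896022707}
{'fx': 593.9782764285233, 'fy': 593.9782764285233, 'cx': 312.9971587946633, 'cy': 225.75603969201887, 'R': array([[-0.72300037,  0.69052237, -0.02119697],
       [ 0.43237053,  0.4283499 , -0.79345579],
       [-0.53881925, -0.58283378, -0.60825867]]), 't': array([ 351.7247924 , -153.16866996, 1784.3763908 ])}
{'fx': 531.7630152717861, 'fy': 531.7630152717861, 'cx': 318.87082511017564, 'cy': 236.52942299205128, 'R': array([[ 0.00262897, -0.99998077, -0.00561716],
       [-0.99825694, -0.00229317, -0.05897302],
       [ 0.05895901,  0.0057624 , -0.99824377]]), 't': array([-3.58209961e-01,  4.94523193e+02,  1.57293672e+03])}
```

View pics/scene0.png

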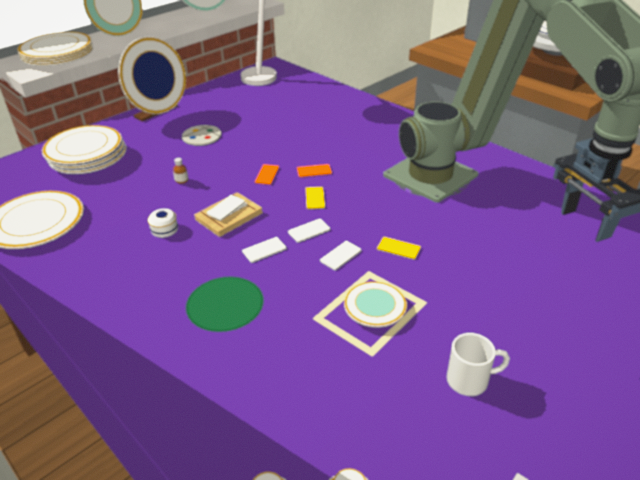

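View pics/top0.png

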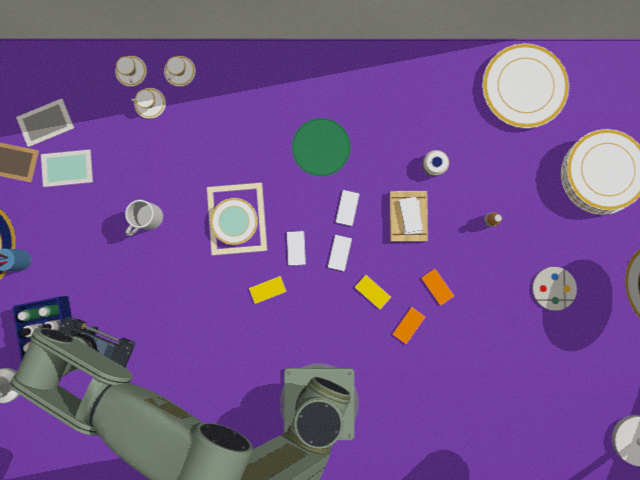

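Both views show three loose white tiles, at top px (347,208), (340,253) and (296,248). The board with its pile is at (409,216), the outline and plate at (236,219), and the felt at (321,147). Next I measure them.

```bash
cat > h.py <<'E'
from workcell import env
import cv2, numpy as np
def proj(n,P):
    c=env.calibration(n);q=np.atleast_2d(P)@c["R"].T+c["t"]
    return np.c_[c["fx"]*q[:,0]/q[:,2]+c["cx"],c["fy"]*q[:,1]/q[:,2]+c["cy"]]
def unproj(n,uv,z):
    c=env.calibration(n);uv=np.atleast_2d(uv).astype(float)
    d=np.c_[(uv[:,0]-c["cx"])/c["fx"],(uv[:,1]-c["cy"])/c["fy"],np.ones(len(uv))]@c["R"]
    o=-c["R"].T@c["t"]
    return o+d*((z-o[2])/d[:,2])[:,None]
def grab(n,tag):
    im=env.grab_frame(n)[:,:,::-1].copy();cv2.imwrite(f"pics/{tag}.png",im);return im
def rect_im(im,n,x0,x1,y0,y1,z,s=2):
    # orthorectified crop: rows = x descending, cols = y descending, s px/mm
    w=int((y1-y0)*s);h=int((x1-x0)*s)
    P=np.array([[x1,y1,z],[x1,y0,z],[x0,y0,z],[x0,y1,z]],float)
    H=cv2.getPerspectiveTransform(proj(n,P).astype(np.float32),np.float32([[0,0],[w,0],[w,h],[0,h]]))
    return cv2.warpPerspective(im,H,(w,h),flags=cv2.INTER_CUBIC)
def blobs(mask_fn,n,im,x0,x1,y0,y1,z,s=2,amin=300):
    r=rect_im(im,n,x0,x1,y0,y1,z,s)
    hsv=cv2.cvtColor(r,cv2.COLOR_BGR2HSV);m=mask_fn(hsv).astype(np.uint8)*255
    cs,_=cv2.findContours(m,cv2.RETR_EXTERNAL,cv2.CHAIN_APPROX_NONE);out=[]
    for c in cs:
        a=cv2.contourArea(c)/s/s
        if a<amin: continue
        (u,v),(w,h),ang=cv2.minAreaRect(c)
        M=cv2.moments(c);mu,mv=M['m10']/M['m00'],M['m01']/M['m00']
        b=cv2.boxPoints(((u,v),(w,h),ang));e1=b[1]-b[0];e2=b[2]-b[1]
        e=e1 if np.linalg.norm(e1)>np.linalg.norm(e2) else e2
        d=(-e[1],-e[0]);yaw=np.degrees(np.arctan2(d[1],d[0]))
        yaw=(yaw+90)%180-90
        out.append(dict(c=(round(x1-(mv+.5)/s,1),round(y1-(mu+.5)/s,1)),rc=(round(x1-(v+.5)/s,1),round(y1-(u+.5)/s,1)),size=(round(max(w,h)/s,1),round(min(w,h)/s,1)),yaw=round(yaw,1),area=round(a)))
    return out
white=lambda h:(h[...,1]<70)&(h[...,2]>140)
green=lambda h:(h[...,0]>60)&(h[...,0]<90)&(h[...,1]>120)
wood=lambda h:(h[...,0]>8)&(h[...,0]<30)&(h[...,1]>60)&(h[...,2]>120)
cream=lambda h:(h[...,0]>8)&(h[...,0]<40)&(h[...,1]>15)&(h[...,1]<110)&(h[...,2]>150)
lum=lambda h:((h[...,0]<110)|(h[...,1]<70))&(h[...,2]>90)
E
python3 - <<'E'
from h import *
im=cv2.imread("pics/top0.png")
print("tiles",*blobs(white,"top",im,380,640,-140,150,7),sep="\n")
print("felt",*blobs(green,"top",im,640,880,-140,150,0),sep="\n")
print("board(lum z20)",*blobs(lum,"top",im,430,680,-360,-180,20),sep="\n")
print("pile",*blobs(white,"top",im,430,680,-360,-180,34),sep="\n")
print("outline+plate",*blobs(lum,"top",im,400,720,120,400,0),sep="\n")
g=lambda h:(h[...,0]>50)&(h[...,0]<95)&(h[...,1]>40)
print("well",*blobs(g,"top",im,430,700,150,380,16),sep="\n")
a=rect_im(im,"top",430,680,-360,-180,20,2.2);b=rect_im(im,"top",430,680,120,370,20,2.2)
cv2.imwrite("pics/crop0.png",np.hstack([a,b[:a.shape[0]]])[:600,:800])
E
```

```text
tiles
{'c': (447.0, -60.8), 'rc': (447.0, -60.8), 'size': (102.9, 54.3), 'yaw': np.float32(-12.8), 'area': 5334}
{'c': (460.8, 70.0), 'rc': (460.7, 70.2), 'size': (102.6, 54.5), 'yaw': np.float32(3.0), 'area': 5344}
{'c': (582.6, -84.1), 'rc': (582.4, -84.1), 'size': (102.9, 54.5), 'yaw': np.float32(-12.6), 'area': 5337}
felt
{'c': (769.2, -4.2), 'rc': (769.2, -4.0), 'size': (176.0, 174.5), 'yaw': np.float32(0.0), 'area': 24052}
board(lum z20)
{'c': (557.0, -265.5), 'rc': (556.8, -265.5), 'size': (152.2, 114.0), 'yaw': np.float32(0.2), 'area': 17063}
pile
{'c': (557.6, -271.3), 'rc': (556.9, -270.5), 'size': (111.1, 62.5), 'yaw': np.float32(6.6), 'area': 6051}
{'c': (583.1, -299.3), 'rc': (556.2, -264.3), 'size': (149.4, 110.5), 'yaw': np.float32(0.2), 'area': 435}
outline+plate
{'c': (549.8, 249.9), 'rc': (549.8, 249.9), 'size': (209.1, 170.2), 'yaw': np.float32(4.9), 'area': 35149}
well
{'c': (541.0, 256.2), 'rc': (540.5, 256.5), 'size': (84.5, 82.5), 'yaw': np.float32(0.0), 'area': 5457}
```

View pics/crop0.png

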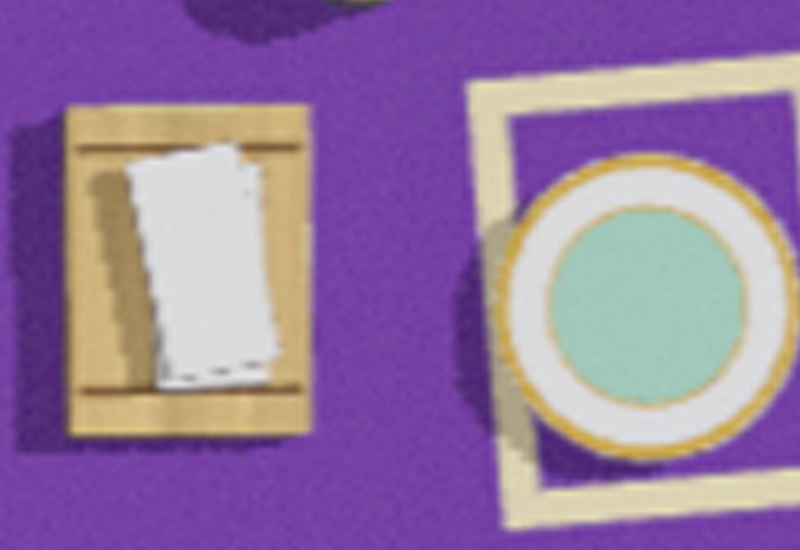

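>>> play_rows(increments=[[37.5,-29,0,-3.9,0],[37.5,-29,0,-3.9,0],[37.5,-29,0,-3.9,0],[37.5,-29,0,-3.9,0],[37.5,-29,0,-3.9,0],[37.5,-29,0,-3.9,0],[37.5,-29,0,-3.6,0],[0,0,-45,0,0],[0,0,-45,0,0],[0,0,-45,0,0],[0,0,-45,0,0],[0,0,-28,0,0],[0,0,0,0,0],[0,0,0,0,0]])

```text
time_s: 1.85
ee_pos: [475.0, 331.8, 20.8]
ee_rot: [179.9, 0.0, 131.4]
force: [-0.6, -0.1, -1.0]
gripper_width: 91.3
```

>>> play_rows(increments=[[6.6,-7.5,0,0,0],[6.6,-7.5,0,0,0],[4,-4.5,0,0,0],[4,-4.5,0,0,0],[6.6,-7.5,0,0,0],[6.6,-7.5,0,0,0],[6.6,-7.5,0,0,0],[6.6,-7.5,0,0,0],[6.6,-7.5,0,0,0],[6.6,-7.5,0,0,0],[6.6,-7.5,0,0,0],[6.6,-7.5,0,0,0],[6.6,-7.5,0,0,0],[6.6,-7.5,0,0,0],[6.6,-7.5,0,0,0],[6.6,-7.5,0,0,0],[6.6,-7.5,0,0,0],[6.6,-7.5,0,0,0],[6.6,-7.5,0,0,0],[0,0,0,0,0]])

```text
time_s: 4.35
ee_pos: [595.6, 194.1, 19.9]
ee_rot: [180.0, 0.1, 131.3]
force: [0.3, -0.0, -0.2]
gripper_width: 91.3
```

```bash
python3 - <<'E'
from h import *
im=grab("top","top1");cv2.imwrite("pics/c1.png",rect_im(im,"top",380,880,-330,370,0,1))
g=lambda h:(h[...,0]>50)&(h[...,0]<95)&(h[...,1]>40)
print("well",*blobs(g,"top",im,430,860,-150,380,10),sep="\n")
E
```

```text
well
{'c': (647.5, 138.5), 'rc': (647.4, 136.1), 'size': (85.3, 68.6), 'yaw': np.float32(14.4), 'area': 4670}
{'c': (766.9, -4.1), 'rc': (766.8, -4.3), 'size': (176.0, 175.7), 'yaw': np.float32(17.4), 'area': 24237}
```

View pics/c1.png

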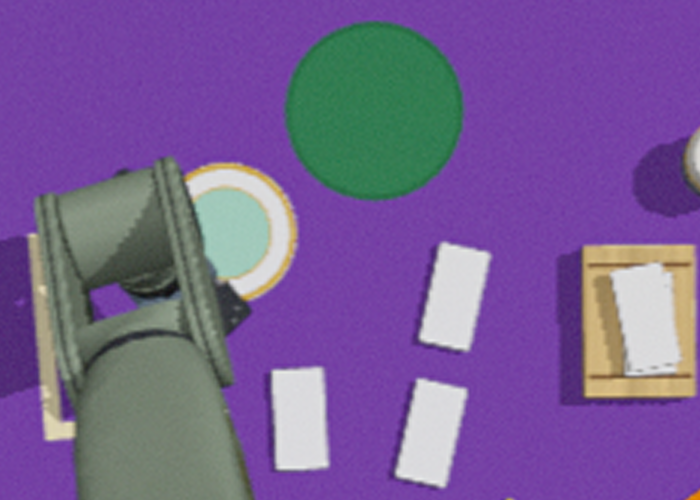

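>>> play_rows(increments=[[4,-4.5,0,0,0],[7.2,-8.2,0,0,0],[7.2,-8.2,0,0,0],[7.2,-8.2,0,0,0],[7.2,-8.2,0,0,0],[7.2,-8.2,0,0,0],[7.2,-8.2,0,0,0],[7.2,-8.2,0,0,0],[7.2,-8.2,0,0,0],[7.2,-8.2,0,0,0],[7.2,-8.2,0,0,0],[7.2,-8.2,0,0,0],[7.2,-8.2,0,0,0],[7.2,-8.2,0,0,0],[7.2,-8.2,0,0,0],[7.2,-8.2,0,0,0],[7.2,-8.2,0,0,0],[5,-6,0,0,0],[2.5,-3,0,0,0],[0,0,0,0,0]])

```text
time_s: 6.9
ee_pos: [721.8, 49.9, 20.0]
ee_rot: [180.0, 0.0, 131.3]
force: [-0.2, -0.3, -0.1]
gripper_width: 91.1
```

>>> play_rows(increments=[[-13,15,0,0,0],[-13,15,0,0,0],[0,0,45,4,0],[0,0,45,4,0],[0,0,40,4,0],[-39,-1.7,0,6.6,0],[-39,-1.7,0,6.6,0],[-39,-1.7,0,6.6,0],[-39,-1.7,0,6.6,0],[-39,-1.7,0,6.6,0],[-39,-1.7,0,6.6,0],[0,0,0,0,0],[0,0,0,0,0]])

```text
time_s: 8.52
ee_pos: [461.7, 70.8, 150.5]
ee_rot: [180.0, 0.1, -177.0]
force: [0.5, -0.3, -0.2]
gripper_width: 91.5
```

```bash
python3 - <<'E'
from h import *
im=grab("top","top2");cv2.imwrite("pics/c2.png",rect_im(im,"top",380,880,-330,370,0,1))
g=lambda h:((h[...,0]<120)|(h[...,0]>165))
print("felt",*blobs(g,"top",im,600,880,-150,150,0,amin=3000),sep="\n")
p=lambda h:((h[...,0]<50)|(h[...,1]<90))&(h[...,2]>110)
print("plate",*blobs(p,"top",im,600,880,-150,150,20,amin=3000),sep="\n")
E
```

```text
felt
{'c': (769.2, -4.0), 'rc': (769.4, -3.8), 'size': (180.0, 179.4), 'yaw': np.float32(56.3), 'area': 25244}
plate
{'c': (769.7, -2.1), 'rc': (769.6, -1.9), 'size': (143.9, 142.8), 'yaw': np.float32(45.0), 'area': 16038}
```

View pics/c2.png

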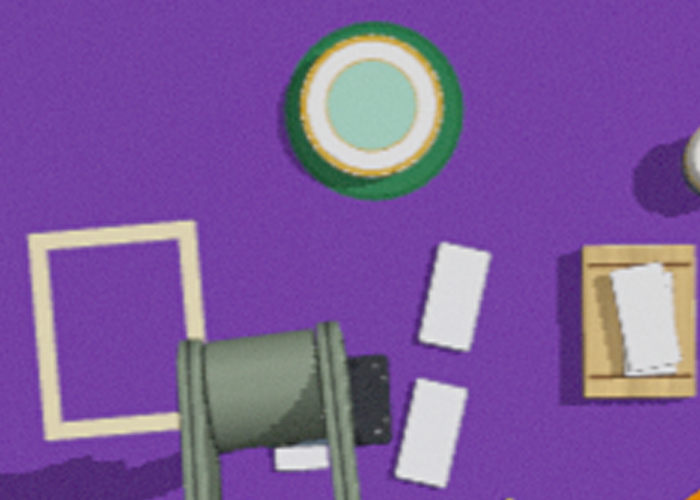

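The plate lies on the felt, centred within about 2 mm. Next I pick the first tile, at (461,70).

>>> play_rows(increments=[[-0.9,-0.8,-45,0,0],[0,0,-45,0,0],[0,0,-30,0,0],[0,0,-14.5,0,0],[0,0,0,0,0],[0,0,0,0,0.6],[0,0,0,0,1],[0,0,0,0,1],[0,0,0,0,1],[0,0,0,0,1],[0,0,0,0,1]], newtons=25)

```text
time_s: 9.95
ee_pos: [460.6, 69.3, 15.5]
ee_rot: [180.0, 0.0, -177.0]
force: [-0.3, -0.2, -1.0]
gripper_width: 49.6
```

>>> play_rows(increments=[[0,0,10,0,1],[0,0,30,0,1],[0,0,35,0,1],[0,0,35,0,1],[0,0,0,0,1]])

```text
time_s: 10.58
ee_pos: [462.5, 69.5, 128.4]
ee_rot: [180.0, 0.4, -177.0]
force: [0.5, -0.9, -1.0]
gripper_width: 49.7
```

```bash
cat >> h.py <<'E'
def look(tag,zp=34):
    im=grab("top",tag)
    print("board",*blobs(lum,"top",im,400,700,-400,-160,20,amin=3000),sep="\n")
    print("pile",*blobs(white,"top",im,400,700,-400,-160,zp,amin=1000),sep="\n")
    return im
E
python3 - <<'E'
from h import *
look("top3")
E
```

```text
board
{'c': (557.0, -265.5), 'rc': (556.8, -265.4), 'size': (152.2, 114.2), 'yaw': np.float32(0.2), 'area': 17061}
pile
{'c': (557.6, -271.3), 'rc': (556.5, -272.2), 'size': (111.5, 62.5), 'yaw': np.float32(8.8), 'area': 6055}
```

>>> play_rows(increments=[[9.6,-34.1,0,0,1],[9.6,-34.1,0,0,1],[9.6,-34.1,0,0,1],[9.6,-34.1,0,0,1],[9.6,-34.1,0,0,1],[9.6,-34.1,0,0,1],[9.6,-34.1,0,0,1],[9.6,-34.1,0,0,1],[9.6,-34.1,0,0,1],[9.6,-34.1,0,0,1],[0,0,0,0,1],[0,0,-40,0,1],[0,0,0,0,1],[0,0,0,0,1]])

```text
time_s: 12.38
ee_pos: [556.7, -271.2, 85.8]
ee_rot: [180.0, -0.0, -177.0]
force: [-0.2, -0.2, -0.6]
gripper_width: 49.6
```

```bash
python3 - <<'E'
from h import *
s=env.state();print(s['ee_pos'],s['gripper_width'],s['qpos'].round())
im=grab("scene","s3");u=proj("scene",[[557,-271,40]])[0];print(u)
x,y=int(u[0]),int(u[1]);cv2.imwrite("pics/s3c.png",cv2.resize(im[y-80:y+80,x-110:x+110],None,fx=3.6,fy=3.6,interpolation=2))
E
```

```text
[ 556.65108782 -271.16294526   85.80327008] 49.5670111159656 [ -27.   29.   95.    0.   57. -120.]
[225.26428693 203.66940467]
```

View pics/s3c.png

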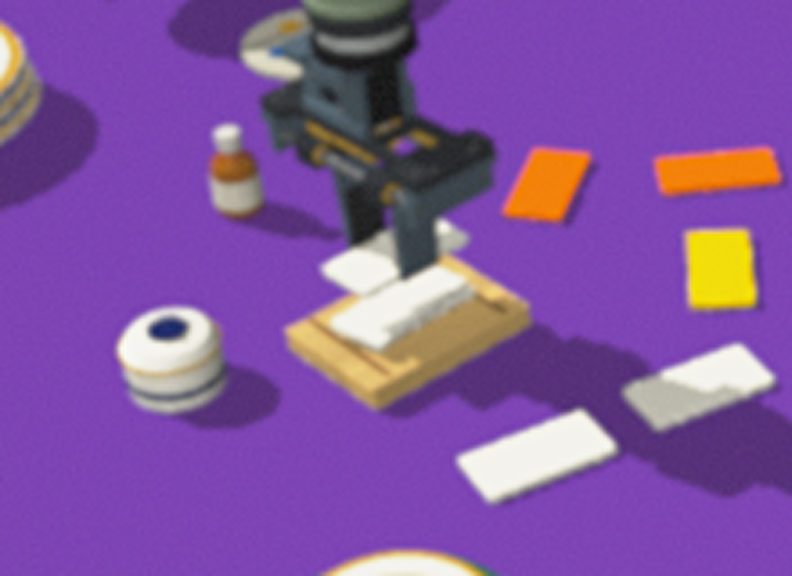

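>>> play_rows(increments=[[0,0,-20,0,1],[0,0,-10,0,1],[0,0,-4,0,1],[0,0,-1.5,0,1],[0,0,0,0,1],[0,0,0,0,0.3],[0,0,0,0,0],[0,0,0,0,0],[0,0,0,0,0],[0,0,30,0,0],[0,0,40,0,0]])

```text
time_s: 13.8
ee_pos: [555.9, -271.4, 119.6]
ee_rot: [179.9, -0.1, -177.0]
force: [-0.6, -0.1, 0.5]
gripper_width: 91.4
```

>>> play_rows(increments=[[4.3,31.2,0,-2.6,0],[4.3,31.2,0,-2.6,0],[4.3,31.2,0,-2.6,0],[4.3,31.2,0,-2.6,0],[4.3,31.2,0,-2.6,0],[4.3,31.2,0,-2.6,0],[0,0,-45,0,0],[0,0,-35,0,0],[0,0,-20,0,0],[0,0,-4.5,0,0],[0,0,0,0,0],[0,0,0,0,0.6],[0,0,0,0,1],[0,0,0,0,1],[0,0,0,0,1],[0,0,0,0,1],[0,0,0,0,1]])

```text
time_s: 15.92
ee_pos: [582.5, -84.5, 15.6]
ee_rot: [180.0, 0.0, 167.4]
force: [-1.3, 0.6, 0.4]
gripper_width: 50.0
```

```bash
python3 - <<'E'
from h import *
im=look("top4",41);cv2.imwrite("pics/c4.png",rect_im(im,"top",380,880,-430,270,0,1))
E
```

```text
board
{'c': (557.0, -265.5), 'rc': (556.8, -265.2), 'size': (152.0, 114.0), 'yaw': np.float32(0.0), 'area': 17074}
{'c': (589.3, -169.7), 'rc': (566.8, -172.5), 'size': (217.0, 24.5), 'yaw': np.float32(0.0), 'area': 3394}
pile
{'c': (557.6, -270.9), 'rc': (556.8, -269.4), 'size': (110.6, 63.7), 'yaw': np.float32(5.1), 'area': 6088}
```

View pics/c4.png

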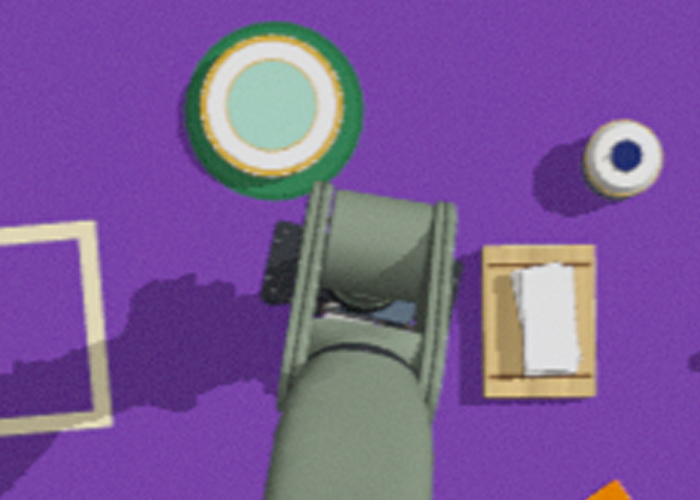

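>>> play_rows(increments=[[0,0,15,0,1],[0,0,35,0,1],[0,0,40,0,1],[-3.6,-26.6,0,2.2,1],[-3.6,-26.6,0,2.2,1],[-3.6,-26.6,0,2.2,1],[-3.6,-26.6,0,2.2,1],[-3.6,-26.6,0,2.2,1],[-3.6,-26.6,0,2.2,1],[-3.6,-26.6,0,2.2,1],[0,0,0,0,1],[0,0,0,0,1]])

```text
time_s: 17.48
ee_pos: [557.1, -270.2, 105.9]
ee_rot: [180.0, 0.0, -177.3]
force: [-0.6, 0.1, -0.8]
gripper_width: 49.8
```

>>> play_rows(increments=[[0,0,-30,0,1],[0,0,-13,0,1],[0,0,-4,0,1],[0,0,-1.5,0,1],[0,0,0,0,1],[0,0,0,0,0.3],[0,0,0,0,0],[0,0,0,0,0],[0,0,0,0,0],[0,0,30,0,0],[0,0,40,0,0]])

```text
time_s: 18.85
ee_pos: [556.5, -270.4, 126.6]
ee_rot: [179.9, -0.2, -177.2]
force: [-0.5, 0.2, -0.1]
gripper_width: 91.7
```

>>> play_rows(increments=[[-13.7,26.2,0,-1.95,0],[-13.7,26.2,0,-1.95,0],[-13.7,26.2,0,-1.95,0],[-13.7,26.2,0,-1.95,0],[-13.7,26.2,0,-1.95,0],[-13.7,26.2,0,-1.95,0],[-13.7,26.2,0,-1.95,0],[-13.7,26.2,0,-1.95,0],[0,0,-45,0,0],[0,0,-40,0,0],[0,0,-20,0,0],[0,0,-6.5,0,0],[0,0,0,0,0],[0,0,0,0,0.6],[0,0,0,0,1],[0,0,0,0,1],[0,0,0,0,1],[0,0,0,0,1],[0,0,0,0,1]])

```text
time_s: 21.22
ee_pos: [447.6, -61.1, 15.6]
ee_rot: [180.0, 0.0, 167.2]
force: [-0.1, 0.5, 1.3]
gripper_width: 49.4
```

```bash
python3 - <<'E'
from h import *
im=look("top5",48);cv2.imwrite("pics/c5.png",rect_im(im,"top",380,880,-430,270,0,1))
E
```

```text
board
{'c': (557.0, -265.5), 'rc': (556.8, -265.2), 'size': (152.0, 114.0), 'yaw': np.float32(0.0), 'area': 17059}
pile
{'c': (557.5, -269.9), 'rc': (555.5, -270.7), 'size': (110.5, 64.2), 'yaw': np.float32(7.9), 'area': 6056}
```

View pics/c5.png

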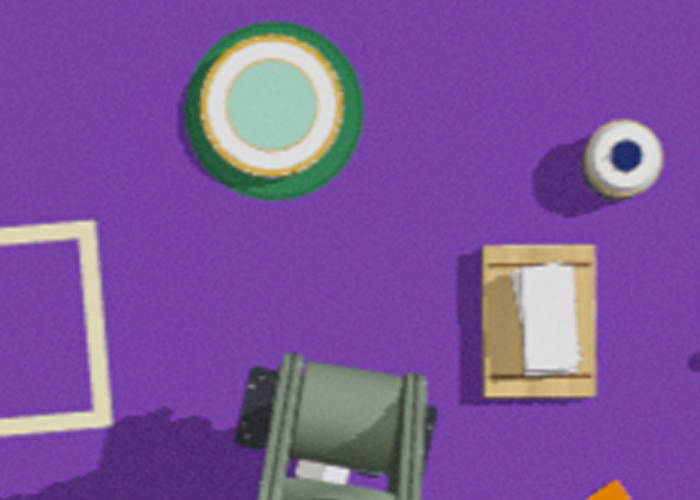

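>>> play_rows(increments=[[0,0,15,0,1],[0,0,40,0,1],[0,0,45,0,1],[13.7,-26.2,0,1.9,1],[13.7,-26.2,0,1.9,1],[13.7,-26.2,0,1.9,1],[13.7,-26.2,0,1.9,1],[13.7,-26.2,0,1.9,1],[13.7,-26.2,0,1.9,1],[13.7,-26.2,0,1.9,1],[13.7,-26.2,0,1.9,1],[0,0,0,0,1],[0,0,0,0,1]])

```text
time_s: 22.9
ee_pos: [556.4, -269.9, 114.8]
ee_rot: [179.9, -0.1, -177.7]
force: [-0.3, 0.3, -1.0]
gripper_width: 49.5
```

>>> play_rows(increments=[[0,0,-30,0,1],[0,0,-15,0,1],[0,0,-4.5,0,1],[0,0,-1.5,0,1],[0,0,0,0,1],[0,0,0,0,0.3],[0,0,0,0,0],[0,0,0,0,0],[0,0,0,0,0],[0,2,0,-2.3,0],[0,0,-10,0,0],[0,0,-10,0,0],[0,0,-7,0,0],[0,0,0,0,0]], newtons=10)

```text
time_s: 24.65
ee_pos: [556.7, -268.5, 36.4]
ee_rot: [179.9, -0.1, -179.9]
force: [0.2, 0.3, -0.2]
gripper_width: 91.6
```

>>> play_rows(increments=[[0,0,0,0,0.1],[0,0,0,0,0.2],[0,0,0,0,0.25],[0,0,0,0,0.3],[0,0,0,0,0.34],[0,0,0,0,0.38],[0,0,0,0,0.42],[0,0,0,0,0.46],[0,0,0,0,0.5],[0,0,0,0,0.55],[0,0,0,0,0.55]], newtons=20)

```text
time_s: 26.02
ee_pos: [557.3, -268.8, 37.5]
ee_rot: [-180.0, 0.0, -179.9]
force: [-0.2, -2.7, 0.6]
gripper_width: 55.1
```

```bash
cat >> h.py <<'E'
def sc(tag,P=(557,-271,40),w=70,h=52,f=5.6):
    im=grab("scene",tag+"f");u=proj("scene",[P])[0]
    x,y=int(u[0]),int(u[1]);cv2.imwrite(f"pics/{tag}.png",cv2.resize(im[y-h:y+h,x-w:x+w],None,fx=f,fy=f,interpolation=2))
E
python3 - <<'E'
from h import *
sc("s6")
E
```

```text
(no output)
```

View pics/s6.png

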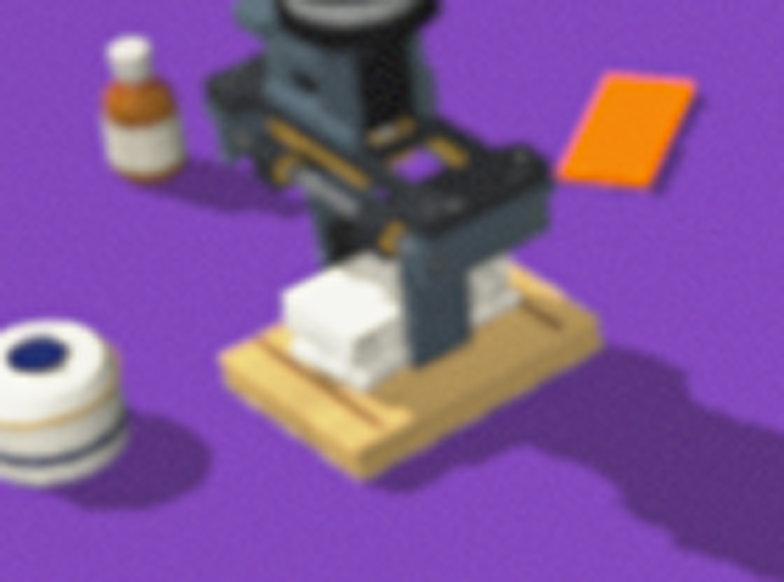

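>>> play_rows(increments=[[0,0,0,0,0.6],[0,0,0,0,0.7],[0,0,0,0,0.8],[0,0,0,0,0.9],[0,0,0,0,1]], newtons=25)

```text
time_s: 26.7
ee_pos: [557.3, -268.8, 37.5]
ee_rot: [-180.0, 0.0, -179.9]
force: [-0.4, -3.5, 0.6]
gripper_width: 54.8
```

The squeeze jammed diagonally at 54.8 mm. I'll open, look, and tap the long sides with two spread fingers instead.

>>> play_rows(increments=[[0,0,0,0,0.4],[0,0,0,0,0.2],[0,0,0,0,0],[0,0,0,0,0],[0,0,20,0,0],[0,0,40,0,0],[0,-15,40,-10,0.385],[0,-15,40,-10,0.385],[0,-15,0,-10,0.385],[0,-15,0,-10,0.385],[0,-15,0,-10,0.385],[0,-15,0,-10,0.385],[0,0,0,-10,0.385],[0,0,0,-10,0.385],[0,0,0,-10,0.385],[0,0,0,0,0.385]])

```text
time_s: 28.7
ee_pos: [557.1, -358.5, 177.3]
ee_rot: [-180.0, -0.0, 90.2]
force: [-0.5, -0.3, -0.2]
gripper_width: 56.2
```

```bash
python3 - <<'E'
from h import *
sc("s7");im=look("top7",55)
cv2.imwrite("pics/c7.png",rect_im(im,"top",440,680,-400,-160,55,2.4))
E
```

```text
board
{'c': (462.6, -370.2), 'rc': (490.0, -353.8), 'size': (179.5, 92.0), 'yaw': np.float32(0.0), 'area': 7749}
{'c': (556.9, -265.5), 'rc': (556.9, -267.2), 'size': (152.6, 117.4), 'yaw': np.float32(0.7), 'area': 17083}
pile
{'c': (426.0, -368.4), 'rc': (433.0, -359.0), 'size': (81.5, 65.5), 'yaw': np.float32(-90.0), 'area': 3559}
{'c': (557.8, -268.2), 'rc': (556.2, -265.8), 'size': (109.2, 65.3), 'yaw': np.float32(2.7), 'area': 6012}
{'c': (690.4, -346.9), 'rc': (687.2, -345.0), 'size': (65.5, 25.0), 'yaw': np.float32(-90.0), 'area': 1012}
```

View pics/c7.png

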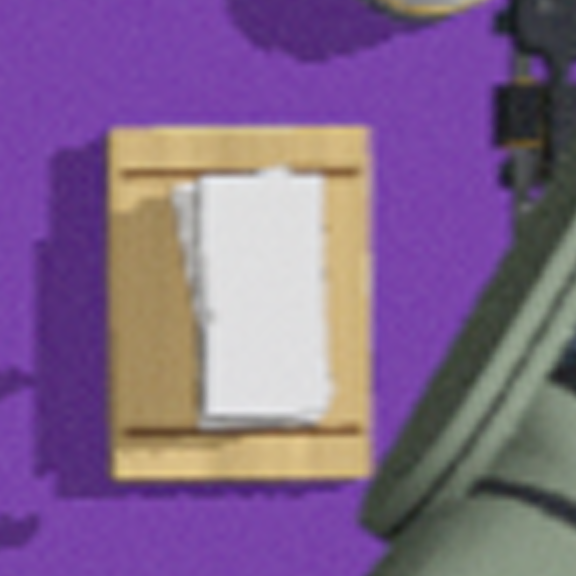

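View pics/s7.png

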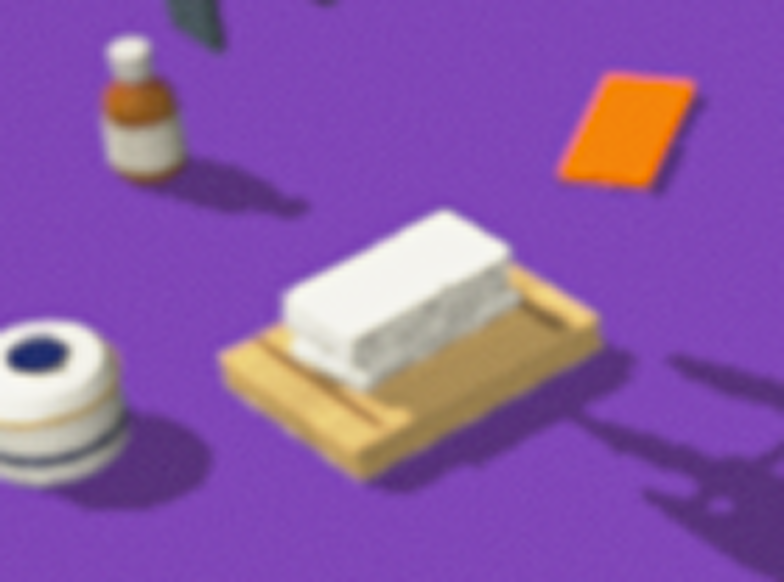

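>>> play_rows(increments=[[0,18.5,0,0,0.385],[0,0,-45,0,0.385],[0,0,-45,0,0.385],[0,0,-35,0,0.385],[0,0,-15,0,0.385],[0,0,0,0,0.385],[0,7,0,0,0.385],[0,7,0,0,0.385],[0,3,0,0,0.385],[0,3,0,0,0.385],[0,3,0,0,0.385],[0,3,0,0,0.385],[0,3,0,0,0.385],[0,2,0,0,0.385],[0,2,0,0,0.385],[0,0,0,0,0.385]])

```text
time_s: 30.8
ee_pos: [557.5, -307.2, 37.6]
ee_rot: [180.0, 0.0, 90.0]
force: [0.7, -2.9, 1.2]
gripper_width: 55.8
```

```bash
python3 - <<'E'
from h import *
sc("s8")
E
```

```text
(no output)
```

View pics/s8.png

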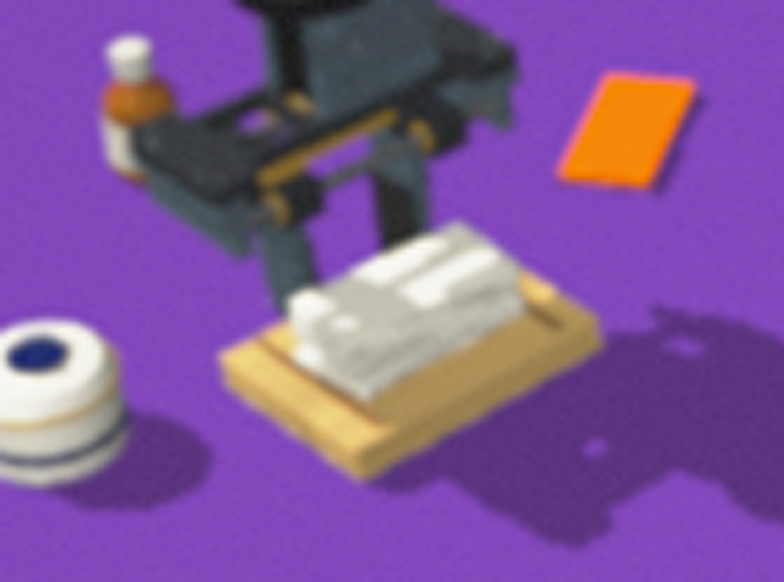

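>>> play_rows(increments=[[0,-6,0,0,0.385],[0,0,30,0,0.385],[0,0,30,0,0.385],[0,40,0,0,0.385],[0,40,0,0,0.385],[0,43,0,0,0.385],[0,0,0,0,0.385],[0,0,-35,0,0.385],[0,0,-25,0,0.385],[0,0,0,0,0.385],[0,-7,0,0,0.385],[0,-7,0,0,0.385],[0,-3,0,0,0.385],[0,-3,0,0,0.385],[0,-3,0,0,0.385],[0,-3,0,0,0.385],[0,-3,0,0,0.385],[0,-3,0,0,0.385],[0,-2,0,0,0.385],[0,0,0,0,0.385]])

```text
time_s: 33.35
ee_pos: [557.0, -224.1, 37.5]
ee_rot: [-180.0, -0.0, 90.0]
force: [0.4, 2.8, 2.3]
gripper_width: 56.2
```

```bash
python3 - <<'E'
from h import *
sc("s9")
E
```

View pics/s9.png

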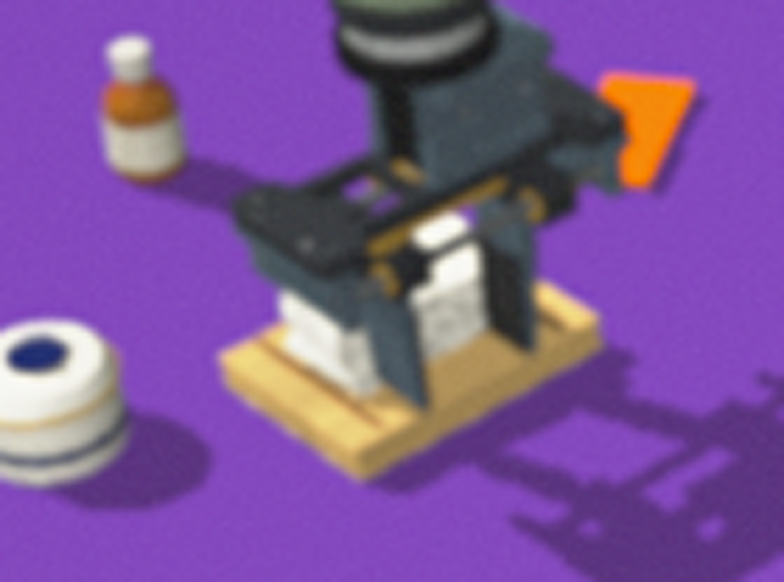

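>>> play_rows(increments=[[0,-1.5,0,0,0.385],[0,7.5,0,0,0.385],[0,0,30,0,0.385],[0,0,30,0,0.78],[10,-5,0,10,0.78],[10,-5,0,10,0.78],[10,-5,0,10,0.78],[10,-5,0,10,0.78],[10,-5,0,10,0.78],[10,-5,0,10,0.78],[10,-5,0,10,0.78],[10,-6,0,10,0.78],[8,-6,0,10,0.78],[0,0,-35,0,0.78],[0,0,-25,0,0.78],[0,0,0,0,0.78]])

```text
time_s: 35.4
ee_pos: [644.7, -265.4, 35.9]
ee_rot: [-180.0, -0.1, -179.9]
force: [-0.4, 0.5, 0.8]
gripper_width: 20.2
```

```bash
python3 - <<'E'
from h import *
sc("s10");print(env.state()['ee_pos'])
im=look("top10",55)
cv2.imwrite("pics/c10.png",rect_im(im,"top",440,680,-400,-160,55,2.4))
E
```

```text
[ 644.92215016 -265.45342241   36.73003752]
board
{'c': (520.8, -279.9), 'rc': (547.6, -287.8), 'size': (356.8, 163.9), 'yaw': np.float32(-17.1), 'area': 37295}
pile
{'c': (483.6, -267.7), 'rc': (481.5, -272.8), 'size': (210.8, 142.8), 'yaw': np.float32(-18.4), 'area': 23109}
{'c': (613.9, -295.2), 'rc': (629.0, -306.1), 'size': (116.1, 112.9), 'yaw': np.float32(69.8), 'area': 2697}
```

View pics/s10.png

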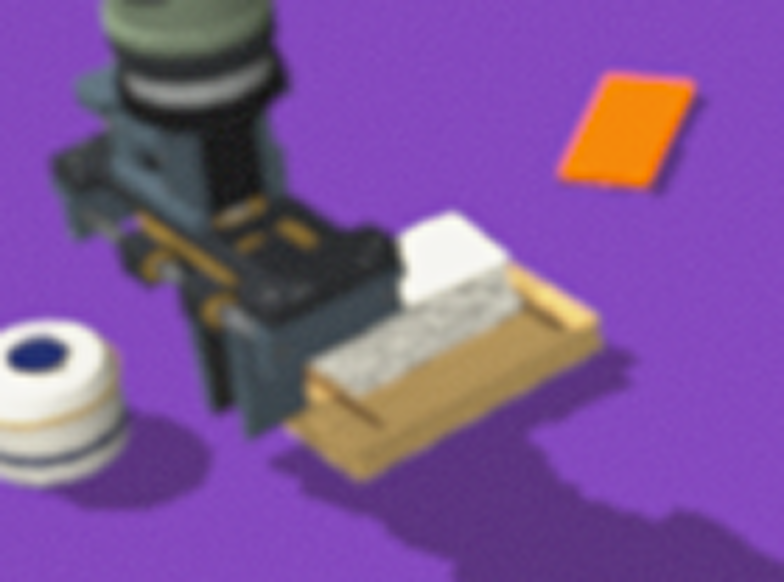

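View pics/c10.png

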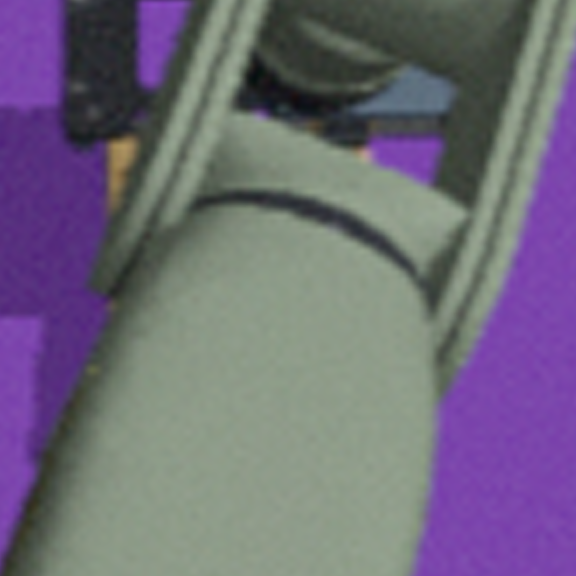

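>>> play_rows(increments=[[-6,0,0,0,0.78],[-4,0,0,0,0.78],[-3,0,0,0,0.78],[-3,0,0,0,0.78],[-3,0,0,0,0.78],[-3,0,0,0,0.78],[0,0,0,0,0.78]])

```text
time_s: 36.38
ee_pos: [623.2, -265.4, 37.6]
ee_rot: [-180.0, 0.0, -179.9]
force: [0.5, -0.7, -0.5]
gripper_width: 20.1
```

>>> play_rows(increments=[[8,0,0,0,0.78],[0,0,30,0,0.78],[0,0,30,0,0.78],[-40,0,0,0,0.78],[-40,0,0,0,0.78],[-40,0,0,0,0.78],[-42,0,0,0,0.78],[0,0,0,0,0.78],[0,0,-35,0,0.78],[0,0,-25,0,0.78],[0,0,0,0,0.78],[5,0,0,0,0.78],[3,0,0,0,0.78],[3,0,0,0,0.78],[3,0,0,0,0.78],[3,0,0,0,0.78],[0,0,0,0,0.78]])

```text
time_s: 38.5
ee_pos: [485.7, -265.2, 37.5]
ee_rot: [180.0, -0.1, -179.9]
force: [-3.5, 0.3, 2.7]
gripper_width: 20.0
```

```bash
python3 - <<'E'
from h import *
sc("s11")
E
```

```text
(no output)
```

View pics/s11.png

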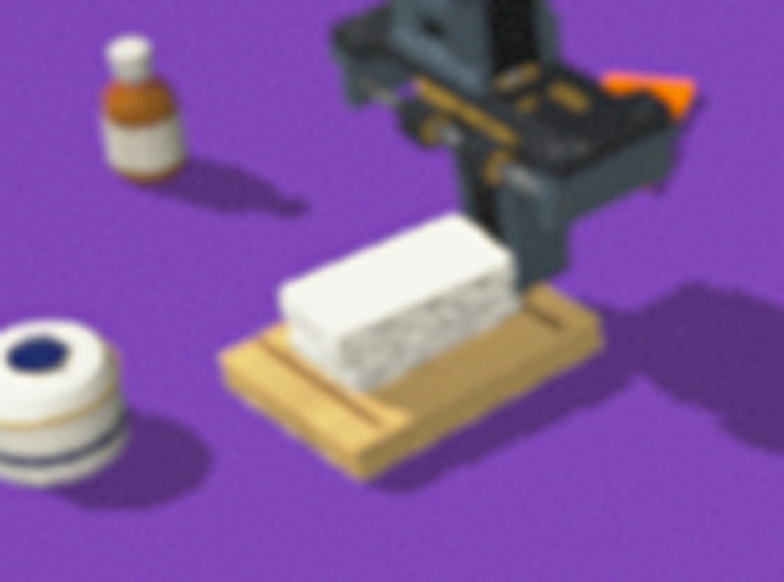

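>>> play_rows(increments=[[2,0,0,0,0.78],[2,0,0,0,0.78],[1.5,0,0,0,0.78],[0,0,0,0,0.78]])

```text
time_s: 39.05
ee_pos: [490.6, -264.9, 37.4]
ee_rot: [179.9, -0.1, -179.9]
force: [-4.9, -0.8, 4.5]
gripper_width: 20.1
```

>>> play_rows(increments=[[-8,0,0,0,0.78],[0,0,30,0,0.78],[0,0,30,0,0.78],[40,0,0,0,0.78],[40,0,0,0,0.78],[40,0,0,0,0.78],[39,0,0,0,0.78],[0,0,0,0,0.78],[0,0,-35,0,0.78],[0,0,-25,0,0.78],[0,0,0,0,0.78]])

```text
time_s: 40.42
ee_pos: [641.3, -265.1, 36.2]
ee_rot: [179.9, -0.1, -180.0]
force: [0.8, -0.3, -0.2]
gripper_width: 20.2
```

```bash
python3 - <<'E'
from h import *
sc("s12");print(env.state()['ee_pos'])
E
```

```text
[ 641.65510566 -265.1767563    37.02399642]
```

View pics/s12.png

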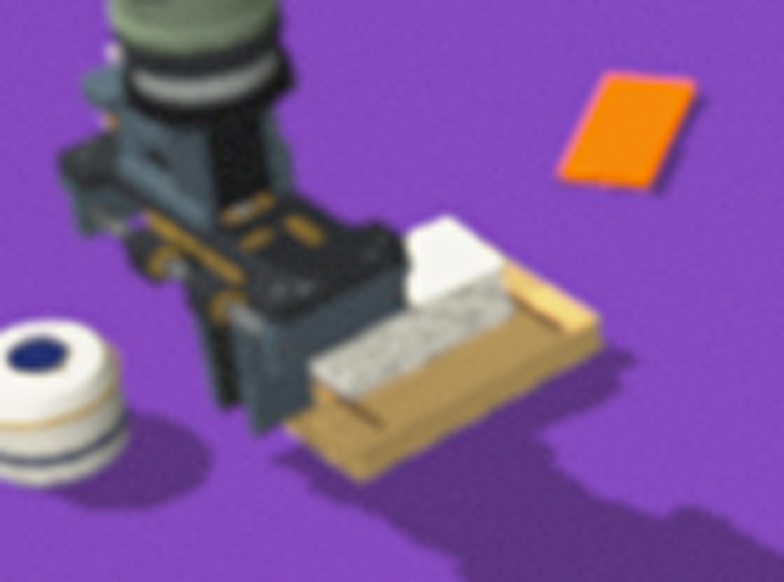

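>>> play_rows(increments=[[-6,0,0,0,0.78],[-4,0,0,0,0.78],[-3,0,0,0,0.78],[-2,0,0,0,0.78],[-2,0,0,0,0.78],[0,0,0,0,0.78]])

```text
time_s: 41.22
ee_pos: [626.2, -265.4, 37.9]
ee_rot: [-180.0, 0.1, -179.9]
force: [1.7, -0.0, 1.5]
gripper_width: 20.1
```

>>> play_rows(increments=[[-1.5,0,0,0,0.78],[-1.5,0,0,0,0.78],[0,0,0,0,0.78]])

```text
time_s: 41.6
ee_pos: [623.2, -265.4, 37.9]
ee_rot: [-180.0, 0.1, -179.9]
force: [3.4, -0.2, 1.9]
gripper_width: 20.1
```

>>> play_rows(increments=[[8,0,0,0,0.78],[0,0,35,0,0.4],[0,0,35,0,0],[-37,0,0,0,0],[-37,0,0,0,0],[0,0,0,0,0],[0,0,-35,0,0],[0,0,-35,0,0],[0,0,0,0,0.2],[0,0,0,0,0.3],[0,0,0,0,0.36],[0,0,0,0,0.4],[0,0,0,0,0.44],[0,0,0,0,0.48],[0,0,0,0,0.52],[0,0,0,0,0.6],[0,0,0,0,0.6]], newtons=20)

```text
time_s: 43.72
ee_pos: [556.7, -265.4, 37.6]
ee_rot: [-180.0, 0.0, -179.9]
force: [0.3, -2.3, -0.5]
gripper_width: 51.2
```

>>> play_rows(increments=[[0,0,0,0,0.8],[0,0,0,0,0.8],[0,0,0,0,0.8]], newtons=35)

```text
time_s: 44.1
ee_pos: [556.7, -265.4, 37.6]
ee_rot: [-180.0, 0.0, -179.9]
force: [-0.6, -3.1, 1.1]
gripper_width: 51.2
```

>>> play_rows(increments=[[0,0,0,0,0.3],[0,0,0,0,0],[0,0,0,0,0],[0,0,30,0,0],[0,0,40,0,0],[0,-15,40,-10,0.385],[0,-15,0,-10,0.385],[0,-15,0,-10,0.385],[0,-15,0,-10,0.385],[0,-15,0,-10,0.385],[0,0,0,-10,0.385],[0,0,0,-10,0.385],[0,0,0,-10,0.385],[0,0,0,-10,0.385],[0,0,0,0,0.385]], newtons=20)

```text
time_s: 45.98
ee_pos: [556.6, -340.0, 147.3]
ee_rot: [-180.0, -0.0, 90.2]
force: [-0.3, -0.5, 0.0]
gripper_width: 55.7
```

```bash
python3 - <<'E'
from h import *
sc("s13",w=50,h=40,f=7.8);im=look("top13",55)
cv2.imwrite("pics/c13.png",rect_im(im,"top",470,640,-350,-180,55,3.3))
E
```

```text
board
{'c': (432.6, -351.9), 'rc': (438.8, -342.2), 'size': (115.0, 77.0), 'yaw': np.float32(-90.0), 'area': 6455}
{'c': (558.7, -264.1), 'rc': (556.8, -266.5), 'size': (152.0, 115.5), 'yaw': np.float32(0.0), 'area': 16594}
{'c': (529.3, -368.6), 'rc': (551.0, -354.2), 'size': (164.5, 91.0), 'yaw': np.float32(0.0), 'area': 5737}
pile
{'c': (427.7, -355.8), 'rc': (435.5, -345.2), 'size': (109.0, 70.5), 'yaw': np.float32(-90.0), 'area': 5064}
{'c': (492.6, -383.6), 'rc': (492.7, -381.1), 'size': (57.1, 34.4), 'yaw': np.float32(64.9), 'area': 1088}
{'c': (556.0, -264.5), 'rc': (555.2, -262.3), 'size': (104.1, 61.0), 'yaw': np.float32(-2.5), 'area': 5676}
```

View pics/s13.png

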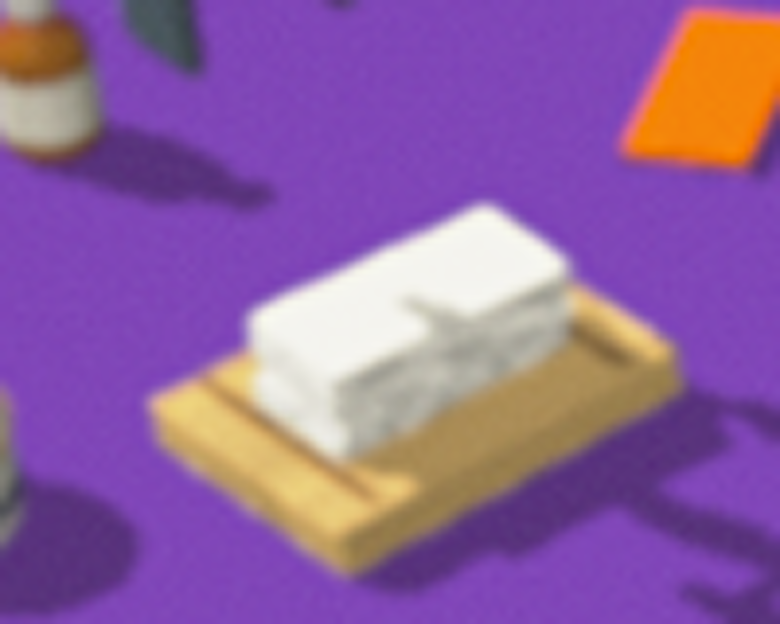

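View pics/c13.png

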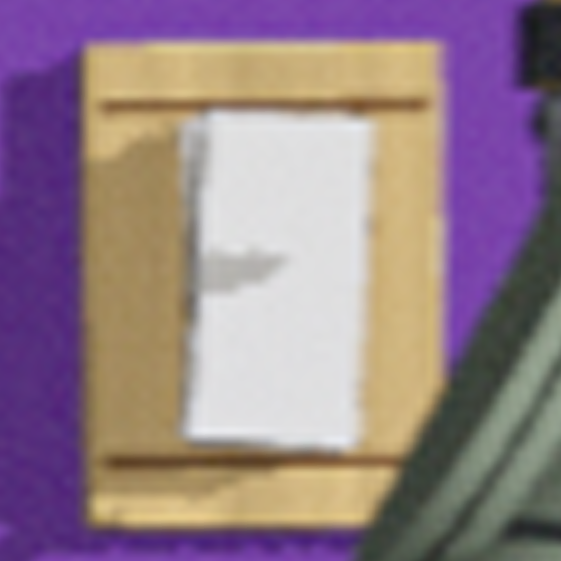

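>>> play_rows(increments=[[0,0,-45,0,0.23],[0,0,-40,0,0.23],[0,0,-25,0,0.23],[0,0,0,0,0.23],[0,8,0,0,0.23],[0,8,0,0,0.23],[0,4,0,0,0.23],[0,3,0,0,0.23],[0,3,0,0,0.23],[0,3,0,0,0.23],[0,2,0,0,0.23],[0,2,0,0,0.23],[0,2,0,0,0.23],[0,0,0,0,0.23]])

```text
time_s: 47.82
ee_pos: [556.8, -305.3, 37.5]
ee_rot: [180.0, 0.0, 90.1]
force: [0.3, -1.7, -1.1]
gripper_width: 70.5
```

>>> play_rows(increments=[[0,-8,0,0,0.23],[0,0,30,0,0.23],[0,0,30,0,0.23],[0,40,0,0,0.23],[0,40,0,0,0.23],[0,43,0,0,0.23],[0,0,0,0,0.23],[0,0,-35,0,0.23],[0,0,-25,0,0.23],[0,0,0,0,0.23],[0,-7,0,0,0.23],[0,-6,0,0,0.23],[0,-3,0,0,0.23],[0,-3,0,0,0.23],[0,-3,0,0,0.23],[0,-3,0,0,0.23],[0,-3,0,0,0.23],[0,-3,0,0,0.23],[0,-2,0,0,0.23],[0,0,0,0,0.23]])

```text
time_s: 50.32
ee_pos: [556.6, -223.3, 37.4]
ee_rot: [-180.0, -0.0, 90.0]
force: [0.2, 1.9, 0.6]
gripper_width: 70.5
```

>>> play_rows(increments=[[0,-1.5,0,0,0.23],[0,-1.5,0,0,0.23],[0,0,0,0,0.23]])

```text
time_s: 50.7
ee_pos: [556.7, -226.5, 37.4]
ee_rot: [180.0, 0.0, 90.1]
force: [-0.0, 2.5, 0.1]
gripper_width: 70.0
```

```bash
python3 - <<'E'
from h import *
sc("s14",w=50,h=40,f=7.8)
E
```

```text
(no output)
```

View pics/s14.png

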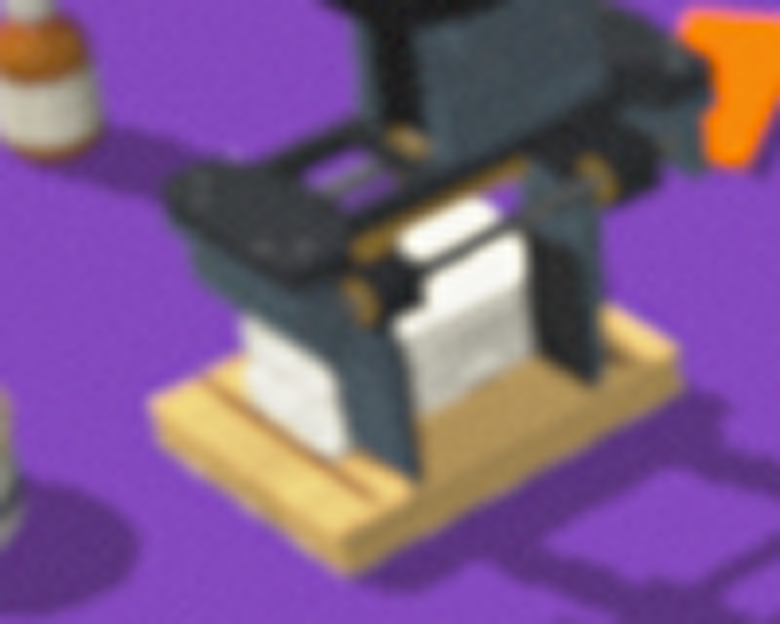

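>>> play_rows(increments=[[0,6,0,0,0.23],[0,10,30,0,0.23],[0,40,30,0,0.23],[0,40,0,0,0.23],[0,40,0,0,0.23],[0,0,0,0,0.23],[0,0,0,0,0.23]])

```text
time_s: 51.62
ee_pos: [557.0, -90.6, 97.6]
ee_rot: [180.0, 0.1, 90.1]
force: [0.1, 0.0, -0.7]
gripper_width: 69.9
```

```bash
cat >> h.py <<'E'
def pair(tag,c=(557,-265)):
    s=grab("scene",tag+"f");u=proj("scene",[(c[0],c[1],40)])[0];x,y=int(u[0]),int(u[1])
    a=cv2.resize(s[y-45:y+45,x-38:x+38],(390,462),interpolation=2)
    t=grab("top",tag+"t");b=cv2.resize(rect_im(t,"top",c[0]-85,c[0]+85,c[1]-70,c[1]+70,55,4),(400,486))[:462]
    cv2.imwrite(f"pics/{tag}.png",np.hstack([a,b]))
    print("board",*blobs(lum,"top",t,400,700,c[1]-100,c[1]+100,20,amin=3000),sep="\n")
    for z in (55,27):print("pile",z,*blobs(white,"top",t,400,700,c[1]-100,c[1]+100,z,amin=3000),sep="\n")
E
python3 - <<'E'
from h import *
pair("p15")
E
```

```text
board
{'c': (557.0, -265.5), 'rc': (556.6, -265.5), 'size': (152.5, 114.0), 'yaw': np.float32(0.2), 'area': 17068}
{'c': (541.9, -183.4), 'rc': (529.1, -181.8), 'size': (259.0, 25.9), 'yaw': np.float32(-6.3), 'area': 5276}
pile
55
{'c': (555.9, -270.1), 'rc': (555.2, -269.0), 'size': (104.0, 59.5), 'yaw': np.float32(0.0), 'area': 5606}
pile
27
{'c': (558.8, -274.9), 'rc': (558.0, -273.8), 'size': (105.5, 61.0), 'yaw': np.float32(0.0), 'area': 5810}
```

View pics/p15.png

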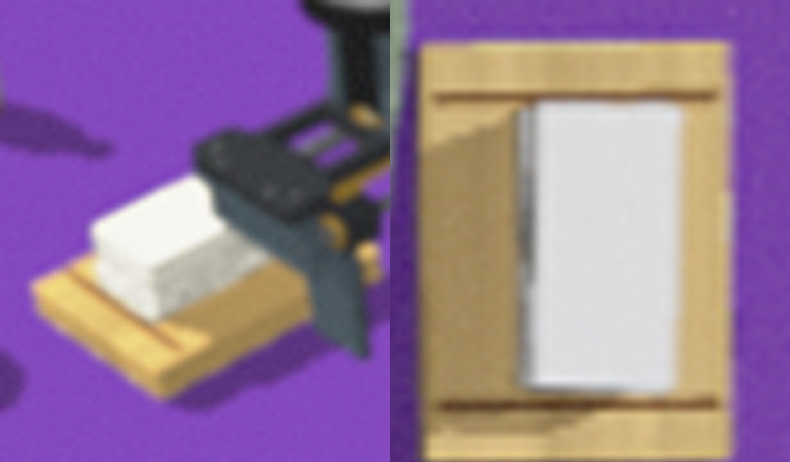

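>>> play_rows(increments=[[9.8,-19.9,0,10,0.76],[9.8,-19.9,0,10,0.76],[9.8,-19.9,0,10,0.76],[9.8,-19.9,0,10,0.76],[9.8,-19.9,0,10,0.76],[9.8,-19.9,0,10,0.76],[9.8,-19.9,0,10,0.76],[9.8,-19.9,0,10,0.76],[9.8,-19.9,0,9.9,0.76],[0,0,-35,0,0.76],[0,0,-25,0,0.76],[0,0,0,0,0.76],[-7,0,0,0,0.76],[-4,0,0,0,0.76],[-3,0,0,0,0.76],[-3,0,0,0,0.76],[-2,0,0,0,0.76],[-2,0,0,0,0.76],[-2,0,0,0,0.76],[0,0,0,0,0.76]])

```text
time_s: 54.22
ee_pos: [622.3, -269.4, 37.6]
ee_rot: [-180.0, 0.1, 179.9]
force: [2.4, 0.1, -0.3]
gripper_width: 21.7
```

>>> play_rows(increments=[[-1.5,0,0,0,0.76],[0,0,0,0,0.76],[8,0,0,0,0.76],[0,0,30,0,0.76],[0,0,30,0,0.76],[-40,0,0,0,0.76],[-40,0,0,0,0.76],[-40,0,0,0,0.76],[-38,0,0,0,0.76],[0,0,0,0,0.76],[0,0,-35,0,0.76],[0,0,-25,0,0.76],[0,0,0,0,0.76],[5,0,0,0,0.76],[3,0,0,0,0.76],[3,0,0,0,0.76],[2,0,0,0,0.76],[2,0,0,0,0.76],[2,0,0,0,0.76],[0,0,0,0,0.76]])

```text
time_s: 56.72
ee_pos: [486.6, -269.1, 37.5]
ee_rot: [180.0, -0.1, 180.0]
force: [-4.9, -0.9, 2.6]
gripper_width: 21.8
```

>>> play_rows(increments=[[1,0,0,0,0.76],[1,0,0,0,0.76],[1,0,0,0,0.76],[0,0,0,0,0.76]])

```text
time_s: 57.22
ee_pos: [489.5, -269.0, 37.4]
ee_rot: [179.9, -0.1, 180.0]
force: [-5.1, -0.1, 3.8]
gripper_width: 22.0
```

```bash
python3 - <<'E'
from h import *
sc("s16",w=50,h=40,f=7.8)
E
```

```text
(no output)
```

View pics/s16.png

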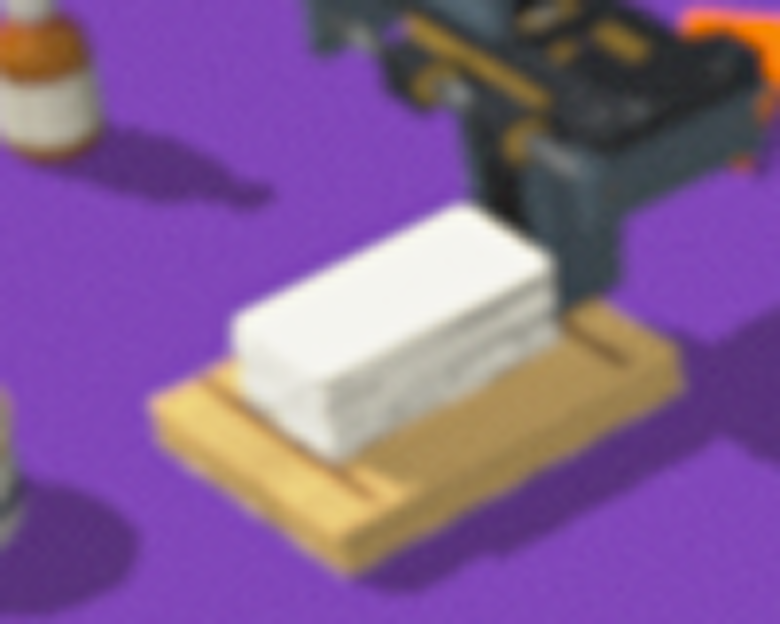

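>>> play_rows(increments=[[-8,0,0,0,0.76],[0,0,30,0,0.76],[0,0,30,0,0.23],[8,-7.5,0,-10,0.23],[8,-7.5,0,-10,0.23],[8,-7.5,0,-10,0.23],[8,-7.5,0,-10,0.23],[8,-7.5,0,-10,0.23],[8,-7.5,0,-10,0.23],[9,-7.5,0,-10,0.23],[9,-7.5,0,-10,0.23],[9.5,-7.5,0,-9.9,0.23],[0,-2,0,0,0.23],[0,0,-35,0,0.23],[0,0,-25,0,0.23],[0,0,0,0,0.23]])

```text
time_s: 59.28
ee_pos: [556.7, -338.2, 35.7]
ee_rot: [-179.8, -0.1, 90.2]
force: [0.3, -0.2, -0.8]
gripper_width: 70.2
```

>>> play_rows(increments=[[0,8,0,0,0.23],[0,6,0,0,0.23],[0,3,0,0,0.23],[0,3,0,0,0.23],[0,3,0,0,0.23],[0,2,0,0,0.23],[0,2,0,0,0.23],[0,2,0,0,0.23],[0,2,0,0,0.23],[0,0,0,0,0.23]])

```text
time_s: 60.52
ee_pos: [558.0, -307.8, 37.5]
ee_rot: [180.0, 0.0, 90.1]
force: [0.1, -1.8, 1.0]
gripper_width: 70.2
```

>>> play_rows(increments=[[0,1.5,0,0,0.23],[0,1.5,0,0,0.23],[0,0,0,0,0.23],[0,-8,0,0,0.23],[0,0,30,0,0.23],[0,0,30,0,0.23],[0,40,0,0,0.23],[0,40,0,0,0.23],[0,40,0,0,0.23],[0,0,0,0,0.23],[0,0,-35,0,0.23],[0,0,-25,0,0.23],[0,0,0,0,0.23],[0,-8,0,0,0.23],[0,-6,0,0,0.23],[0,-3,0,0,0.23],[0,-3,0,0,0.23],[0,-3,0,0,0.23],[0,-3,0,0,0.23],[0,0,0,0,0.23]])

```text
time_s: 63.02
ee_pos: [557.7, -218.7, 37.5]
ee_rot: [-180.0, -0.0, 90.0]
force: [-0.2, 1.2, 1.1]
gripper_width: 70.3
```

>>> play_rows(increments=[[0,-1.5,0,0,0.23],[0,-1.5,0,0,0.23],[0,0,0,0,0.23]])

```text
time_s: 63.4
ee_pos: [557.9, -221.7, 37.4]
ee_rot: [-180.0, -0.0, 90.1]
force: [-0.4, 2.7, 1.6]
gripper_width: 70.3
```

>>> play_rows(increments=[[0,-1,0,0,0.23],[0,-1,0,0,0.23],[0,0,0,0,0.23]])

```text
time_s: 63.78
ee_pos: [557.9, -224.0, 37.4]
ee_rot: [180.0, 0.0, 90.1]
force: [0.1, 2.1, 0.4]
gripper_width: 70.1
```

>>> play_rows(increments=[[0,-1,0,0,0.23],[0,-1,0,0,0.23],[0,0,0,0,0.23]])

```text
time_s: 64.15
ee_pos: [557.9, -226.1, 37.4]
ee_rot: [180.0, 0.0, 90.1]
force: [0.1, 2.1, -0.3]
gripper_width: 70.2
```

Steady sliding force of about 2 N suggests the whole pile is moving together. I back off and check.

>>> play_rows(increments=[[0,6,0,0,0.23],[0,10,30,0,0.23],[0,40,30,0,0.23],[-30,50,0,0,0.23],[-30,50,0,0,0.23],[0,20,0,0,0.23],[0,0,0,0,0.23]])

```text
time_s: 65.03
ee_pos: [498.1, -48.9, 98.0]
ee_rot: [179.9, 0.0, 90.2]
force: [-0.4, -0.7, 0.9]
gripper_width: 70.5
```

```bash
python3 - <<'E'
from h import *
pair("p17",(557,-268))
E
```

```text
board
{'c': (556.9, -265.4), 'rc': (556.8, -265.2), 'size': (152.0, 114.0), 'yaw': np.float32(0.0), 'area': 17070}
pile
55
{'c': (559.7, -269.4), 'rc': (559.2, -269.5), 'size': (105.0, 54.5), 'yaw': np.float32(0.0), 'area': 5508}
pile
27
{'c': (562.6, -274.1), 'rc': (562.2, -274.0), 'size': (107.0, 55.5), 'yaw': np.float32(0.0), 'area': 5714}
```

View pics/p17.png

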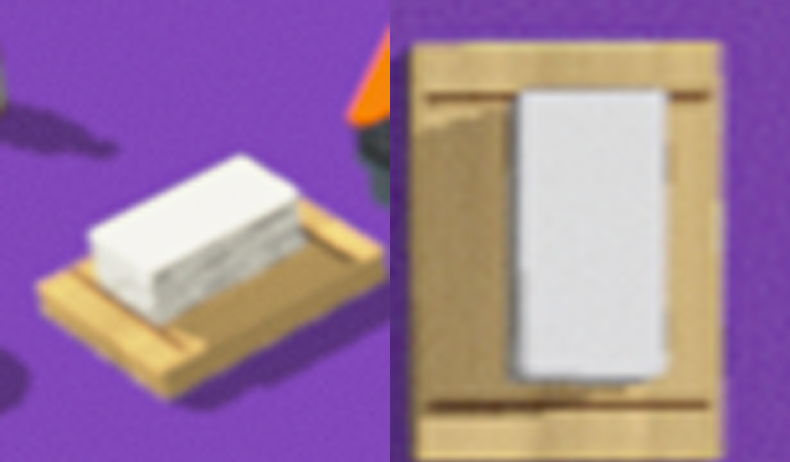

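```bash
cat >> h.py <<'E'
def overlay(tag,src,cx,cy,yaw,z0=20,z1=55,f=12):
    im=cv2.imread(src);n="scene" if src.endswith("f.png") else "top"
    c,s=np.cos(np.radians(yaw)),np.sin(np.radians(yaw))
    P=np.array([[cx+c*a-s*b,cy+s*a+c*b,z] for z in (z0,z1) for a,b in ((50,25),(50,-25),(-50,-25),(-50,25))])
    q=proj(n,P);o=q.mean(0).astype(int);x0,y0=o[0]-33,o[1]-25
    big=cv2.resize(im[y0:y0+50,x0:x0+66],None,fx=f,fy=f,interpolation=2)
    q=((q-[x0,y0]+.5)*f).astype(int)
    E=[(0,1),(1,2),(2,3),(3,0),(4,5),(5,6),(6,7),(7,4),(0,4),(1,5),(2,6),(3,7)]
    k=big.copy()
    for a,b in E:cv2.line(k,tuple(map(int,q[a])),tuple(map(int,q[b])),(0,0,255),1)
    cv2.imwrite(f"pics/{tag}.png",np.hstack([big,k])if f<7 else k)
E
python3 - <<'E'
from h import *
c=env.calibration("top");print(-c["R"].T@c["t"])
for src,t in(("pics/p17f.png","o17s"),("pics/p17t.png","o17t")):overlay(t,src,558.5,-269.5,0)
E
```

```text
[ 400.92336673   -8.28807414 1599.33579875]
```

View pics/o17s.png

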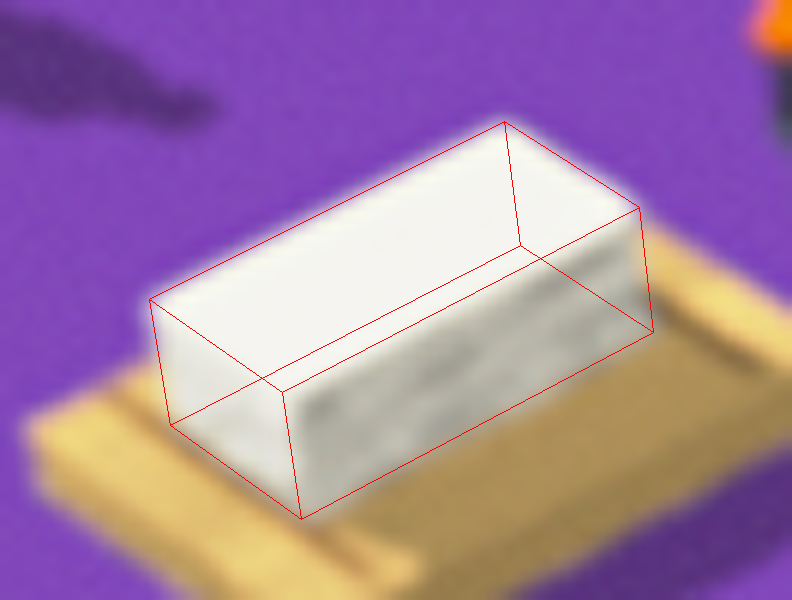

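View pics/o17t.png

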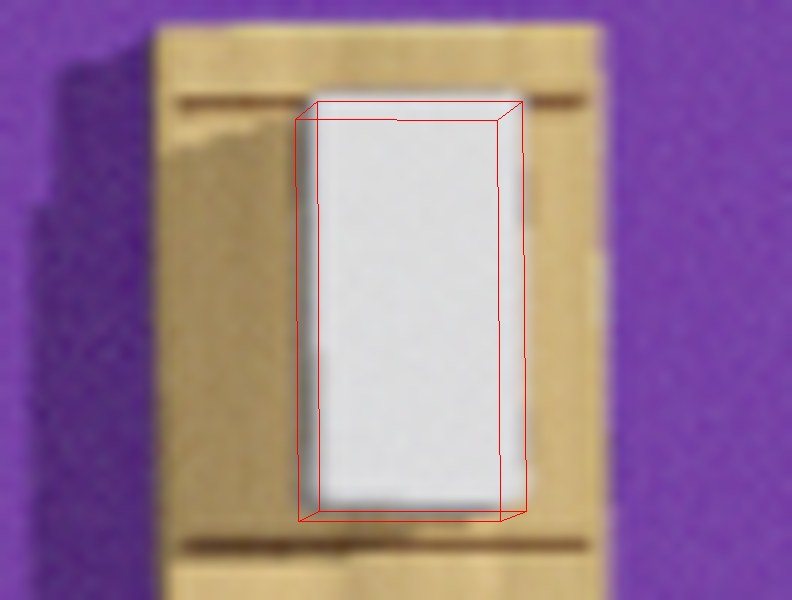

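The pile looks flush in both views. A light squeeze of the gripper will gauge its width.

>>> play_rows(increments=[[6.8,-24.5,0,10,0],[6.8,-24.5,0,10,0],[6.8,-24.5,0,10,0],[6.8,-24.5,0,10,0],[6.8,-24.5,0,10,0],[6.8,-24.5,0,10,0],[6.8,-24.5,0,10,0],[6.8,-24.5,0,10,0],[6.8,-24.5,0,9.8,0],[0,0,0,0,0],[0,0,-35,0,0],[0,0,-25,0,0],[0,0,0,0,0.2],[0,0,0,0,0.3],[0,0,0,0,0.36],[0,0,0,0,0.4],[0,0,0,0,0.44],[0,0,0,0,0.48],[0,0,0,0,0.55],[0,0,0,0,0.55]], newtons=10)

```text
time_s: 67.62
ee_pos: [559.1, -269.7, 37.7]
ee_rot: [179.9, -0.0, 179.8]
force: [0.8, 5.4, 3.5]
gripper_width: 49.9
```

```bash
python3 - <<'E'
from h import *
s=env.state();print(s['ee_pos'],s['gripper_width'],s['ee_rot'])
E
```

```text
[ 559.10157892 -269.6557563    37.67582963] 49.896950029380136 [ 1.79932524e+02 -8.14247536e-03  1.79840375e+02]
```

>>> play_rows(increments=[[0,0,0,0,0.4],[0,0,0,0,0.2],[0,0,0,0,0],[0,0,0,0,0],[0,0,30,0,0.3],[0,0,35,0,0.76],[27,0,0,0,0.76],[27,0,0,0,0.76],[26,0,0,0,0.76],[0,0,0,0,0.76],[0,0,-40,0,0.76],[0,0,-25,0,0.76],[-8,0,0,0,0.76],[-3,0,0,0,0.76],[-3,0,0,0,0.76],[0,0,0,0,0.76]])

```text
time_s: 69.62
ee_pos: [624.9, -270.4, 38.0]
ee_rot: [-180.0, 0.0, 179.8]
force: [0.5, 0.6, -0.4]
gripper_width: 22.0
```

>>> play_rows(increments=[[-1,0,0,0,0.76],[0,0,0,0,0.76]])

```text
time_s: 69.88
ee_pos: [624.8, -270.4, 37.9]
ee_rot: [-180.0, 0.1, 179.9]
force: [2.3, -0.2, 0.8]
gripper_width: 21.8
```

>>> play_rows(increments=[[-1,0,0,0,0.76],[0,0,0,0,0.76]])

```text
time_s: 70.12
ee_pos: [624.1, -270.5, 38.0]
ee_rot: [-180.0, 0.1, 179.9]
force: [4.5, -0.0, 1.9]
gripper_width: 22.2
```

>>> play_rows(increments=[[-1,0,0,0,0.76],[0,0,0,0,0.76]])

```text
time_s: 70.38
ee_pos: [622.8, -270.5, 38.0]
ee_rot: [-180.0, 0.1, 179.9]
force: [3.3, 0.5, 2.9]
gripper_width: 22.2
```

>>> play_rows(increments=[[10,0,0,0,0.76],[0,0,35,0,0.76],[0,0,35,0,0],[-8,-11,0,-10,0],[-8,-11,0,-10,0],[-8,-11,0,-10,0],[-8,-11,0,-10,0],[-8,-11,0,-10,0],[-8,-11,0,-10,0],[-9,-11,0,-10,0],[-9,-11,0,-10,0],[-9.5,-11,0,-9.8,0],[0,0,0,0,0]])

```text
time_s: 72.0
ee_pos: [555.2, -369.5, 106.4]
ee_rot: [-179.8, -0.1, 90.1]
force: [0.4, 0.5, 0.4]
gripper_width: 91.3
```

```bash
python3 - <<'E'
from h import *
pair("p18",(557,-268))
overlay("o18s","pics/p18f.png",558.5,-269.5,0)
E
```

```text
board
{'c': (556.9, -265.4), 'rc': (556.8, -265.5), 'size': (152.2, 114.0), 'yaw': np.float32(0.2), 'area': 17080}
pile
55
{'c': (557.1, -269.7), 'rc': (556.5, -268.5), 'size': (103.5, 57.5), 'yaw': np.float32(0.0), 'area': 5466}
pile
27
{'c': (560.0, -274.4), 'rc': (559.5, -273.0), 'size': (105.5, 58.5), 'yaw': np.float32(0.0), 'area': 5677}
```

View pics/p18.png

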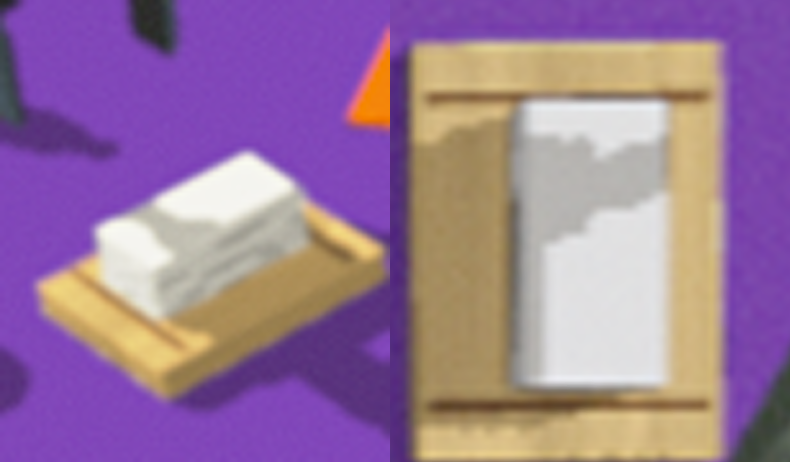

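View pics/o18s.png

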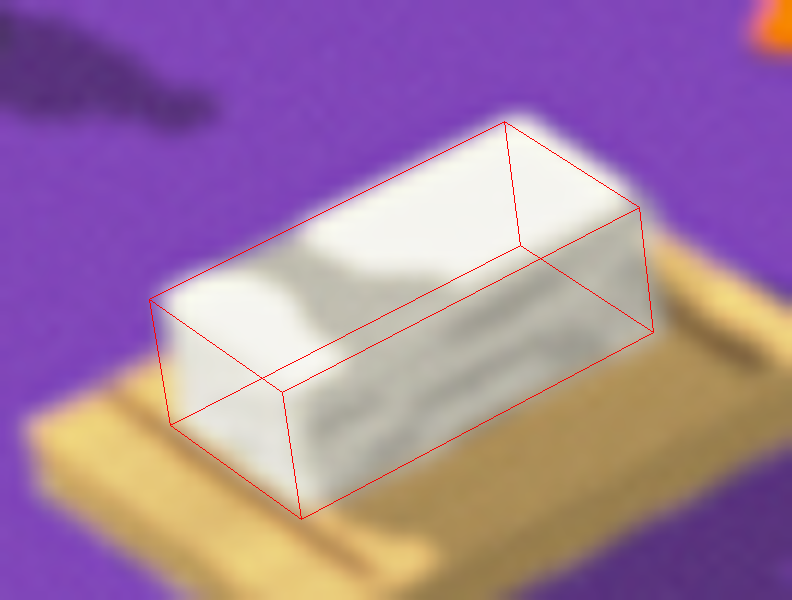

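The pile is still flush as a block. I move down behind the board.

>>> play_rows(increments=[[0,0,-45,0,0],[0,0,-30,0,0],[0,0,-14,0,0],[0,0,0,0,0],[0,0,0,0,0]])

```text
time_s: 72.72
ee_pos: [557.6, -369.8, 19.9]
ee_rot: [179.9, 0.1, 90.1]
force: [-0.6, 0.1, 0.4]
gripper_width: 90.9
```

>>> play_rows(increments=[[0,8,-1.5,0,0],[0,8,0,0,0],[0,5,0,0,0],[0,3,0,0,0],[0,2,0,0,0],[0,1.5,0,0,0],[0,1.5,0,0,0],[0,1.5,0,0,0],[0,1.5,0,0,0],[0,1.5,0,0,0],[0,2,0,0,0],[0,2.5,0,0,0],[0,3,0,0,0],[0,3,0,0,0],[0,3,0,0,0],[0,2,0,0,0],[0,1,0,0,0],[0,0,0,0,0]])

```text
time_s: 74.97
ee_pos: [556.6, -319.0, 17.0]
ee_rot: [180.0, -0.0, 90.1]
force: [0.1, -2.5, -1.5]
gripper_width: 91.2
```

```bash
python3 - <<'E'
from h import *
pair("p19",(557,-250))
E
```

```text
board
{'c': (445.8, -312.2), 'rc': (454.2, -301.8), 'size': (108.0, 96.0), 'yaw': np.float32(0.0), 'area': 7515}
{'c': (562.6, -240.7), 'rc': (557.0, -248.2), 'size': (151.5, 116.0), 'yaw': np.float32(0.0), 'area': 14903}
{'c': (549.9, -324.4), 'rc': (554.4, -338.5), 'size': (167.3, 58.9), 'yaw': np.float32(-26.4), 'area': 3778}
pile
55
{'c': (441.3, -315.9), 'rc': (450.8, -306.0), 'size': (101.0, 87.5), 'yaw': np.float32(0.0), 'area': 6119}
{'c': (558.1, -250.2), 'rc': (556.5, -249.5), 'size': (100.5, 57.5), 'yaw': np.float32(0.0), 'area': 5067}
pile
27
{'c': (441.2, -318.2), 'rc': (451.8, -308.2), 'size': (103.0, 83.0), 'yaw': np.float32(0.0), 'area': 5732}
{'c': (560.9, -254.6), 'rc': (559.3, -253.7), 'size': (102.5, 58.4), 'yaw': np.float32(-0.6), 'area': 5257}
```

View pics/p19.png

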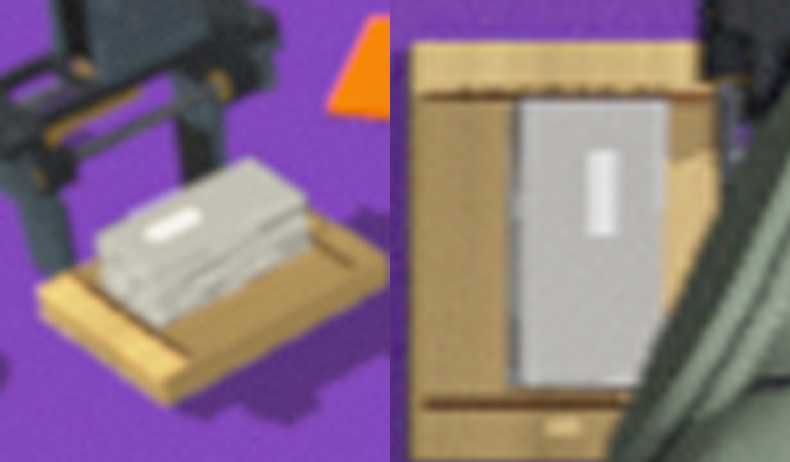

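>>> play_rows(increments=[[0,1,0,0,0],[0,2,0,0,0],[0,3,0,0,0],[0,4.5,0,0,0],[0,6,0,0,0],[0,7.5,0,0,0],[0,9,0,0,0],[0,9,0,0,0],[0,9,0,0,0],[0,9,0,0,0],[0,9,0,0,0],[0,9,0,0,0],[0,9,0,0,0],[0,9,0,0,0],[0,9,0,0,0],[0,9,0,0,0],[0,7,0,0,0],[0,5,0,0,0],[0,3,0,0,0],[0,1,0,0,0]])

```text
time_s: 77.58
ee_pos: [556.5, -189.3, 17.0]
ee_rot: [-180.0, 0.0, 90.1]
force: [-0.2, -4.4, -2.2]
gripper_width: 91.4
```

```bash
python3 - <<'E'
from h import *
pair("p20",(557,-119))
E
```

```text
board
{'c': (445.5, -177.1), 'rc': (451.8, -169.0), 'size': (103.0, 99.5), 'yaw': np.float32(0.0), 'area': 8103}
{'c': (563.0, -104.2), 'rc': (557.0, -111.2), 'size': (151.5, 102.0), 'yaw': np.float32(0.0), 'area': 12844}
{'c': (575.2, -183.4), 'rc': (563.4, -194.5), 'size': (207.2, 80.4), 'yaw': np.float32(-16.6), 'area': 7741}
pile
55
{'c': (439.6, -185.1), 'rc': (448.5, -176.5), 'size': (96.5, 84.5), 'yaw': np.float32(0.0), 'area': 5776}
{'c': (559.9, -117.9), 'rc': (556.8, -121.0), 'size': (103.0, 55.5), 'yaw': np.float32(0.0), 'area': 4774}
pile
27
{'c': (440.0, -186.3), 'rc': (449.2, -177.5), 'size': (98.0, 82.5), 'yaw': np.float32(0.0), 'area': 5637}
{'c': (562.8, -119.9), 'rc': (559.2, -123.0), 'size': (104.0, 56.5), 'yaw': np.float32(0.0), 'area': 4939}
```

View pics/p20.png

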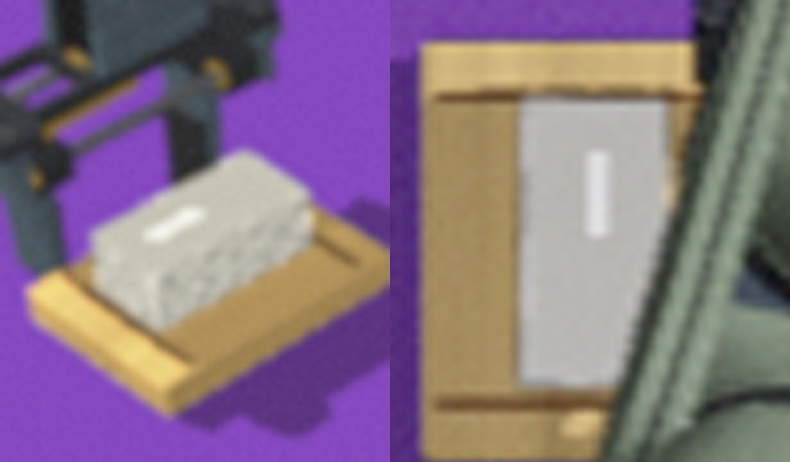

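>>> play_rows(increments=[[0,1,0,0,0],[0,2,0,0,0],[0,3,0,0,0],[0,4.5,0,0,0],[0,6,0,0,0],[0,7.5,0,0,0],[0,9,0,0,0],[0,9,0,0,0],[0,9,0,0,0],[0,9,0,0,0],[0,9,0,0,0],[0,9,0,0,0],[0,9,0,0,0],[0,9,0,0,0],[0,9,0,0,0],[0,9,0,0,0],[0,7,0,0,0],[0,5,0,0,0],[0,3,0,0,0],[0,1,0,0,0]])

```text
time_s: 80.18
ee_pos: [556.6, -59.3, 17.0]
ee_rot: [-180.0, 0.0, 90.1]
force: [-0.2, -4.3, -0.5]
gripper_width: 91.2
```

>>> play_rows(increments=[[0,1,0,0,0],[0,2,0,0,0],[0,3,0,0,0],[0,4.5,0,0,0],[0,6,0,0.2,0],[0,7.5,0,0.3,0],[0,9,0,0.3,0],[0,9,0,0.3,0],[0,9,0,0.3,0],[0,9,0,0.3,0],[0,9,0,0.3,0],[0,9,0,0.3,0],[0,9,0,0.3,0],[0,9,0,0.3,0],[0,9,0,0.3,0],[0,9,0,0.3,0],[0,7,0,0.2,0],[0,5,0,0,0],[0,3,0,0,0],[0,1,0,0,0]])

```text
time_s: 82.68
ee_pos: [556.5, 70.7, 16.9]
ee_rot: [-180.0, 0.0, 93.8]
force: [-0.8, -5.2, -0.2]
gripper_width: 91.2
```

```bash
python3 - <<'E'
from h import *
pair("p21",(557,142))
im=cv2.imread("pics/p21t.png");cv2.imwrite("pics/c21.png",rect_im(im,"top",420,680,40,370,20,2.2))
E
```

```text
board
{'c': (444.4, 94.4), 'rc': (448.8, 101.0), 'size': (117.5, 97.0), 'yaw': np.float32(-90.0), 'area': 9735}
{'c': (566.0, 137.7), 'rc': (549.3, 142.0), 'size': (221.0, 199.5), 'yaw': np.float32(0.0), 'area': 23160}
pile
55
{'c': (610.9, 97.4), 'rc': (609.6, 92.4), 'size': (90.8, 47.7), 'yaw': np.float32(-82.3), 'area': 3158}
pile
27
{'c': (614.7, 99.3), 'rc': (613.5, 94.1), 'size': (92.5, 48.6), 'yaw': np.float32(-82.2), 'area': 3275}
```

View pics/p21.png

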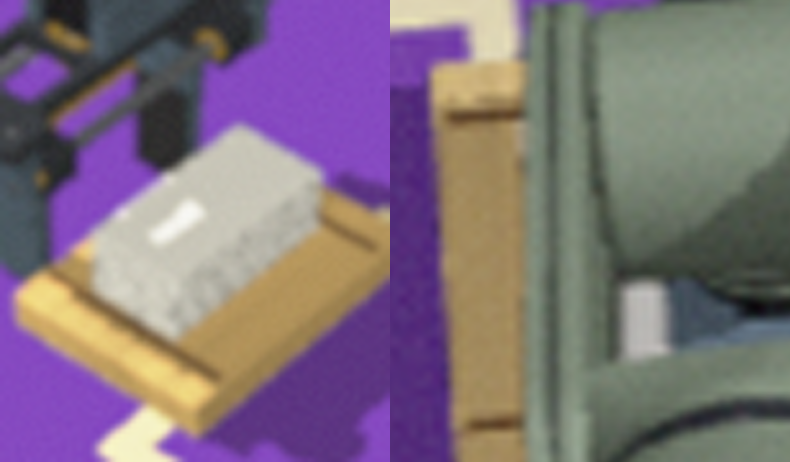

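View pics/c21.png

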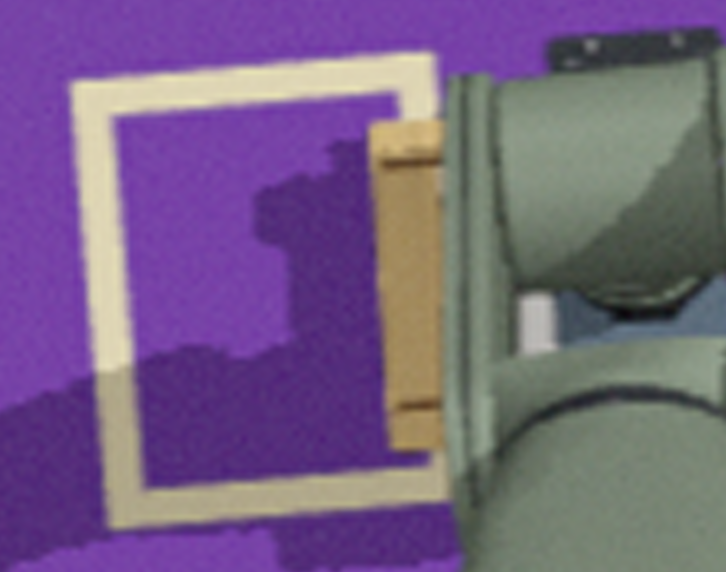

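>>> play_rows(increments=[[0,1,0,0,0],[0,2,0,0,0],[0,3,0,0,0],[-0.2,4.5,0,0.1,0],[-0.2,6,0,0.1,0],[-0.2,7.5,0,0.2,0],[-0.2,8,0,0.2,0],[-0.2,8,0,0.2,0],[-0.2,8,0,0.2,0],[-0.2,8,0,0.1,0],[-0.2,8,0,0,0],[-0.2,8,0,0,0],[-0.2,8,0,0,0],[0,7,0,0,0],[0,6,0,0,0],[0,5,0,0,0],[0,4,0,0,0],[0,3,0,0,0],[0,2,0,0,0],[0,1,0,0,0]])

```text
time_s: 85.28
ee_pos: [554.5, 178.7, 17.0]
ee_rot: [-180.0, 0.0, 94.9]
force: [0.7, -4.6, 0.7]
gripper_width: 91.4
```

```bash
python3 - <<'E'
from h import *
print(env.state()['ee_pos'])
im=grab("top","p22t");a=rect_im(im,"top",420,680,120,370,20,2.2);sc("s22",(550,250,30),w=58,h=52,f=5.5);b=cv2.imread("pics/s22.png")
a=cv2.resize(a,None,fx=.7,fy=.7);b=cv2.resize(b,None,fx=.6,fy=.7)[:a.shape[0]];cv2.imwrite("pics/c22.png",np.hstack([a[:b.shape[0]],b]))
E
```

```text
[554.46326889 178.67059113  16.97631597]
```

View pics/c22.png

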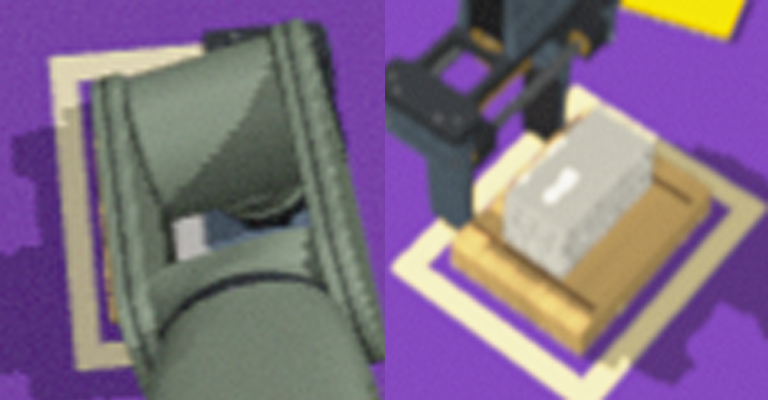

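Close to final. I back off along the tool axis, lift and measure.

>>> play_rows(increments=[[0.5,-6,0,0,0],[1,-12,0,0,0],[2,-30,0,0,0],[0,-40,20,0,0],[0,-50,40,0,0],[-20,-60,40,0,0],[-20,-60,0,0,0],[0,0,0,0,0],[0,0,0,0,0]])

```text
time_s: 86.5
ee_pos: [521.7, -67.6, 109.4]
ee_rot: [180.0, -0.0, 94.8]
force: [0.1, 0.2, -0.1]
gripper_width: 90.9
```

```bash
python3 - <<'E'
from h import *
print(env.state()['ee_pos'])
im=grab("top","p23t");grab("scene","p23f")
cv2.imwrite("pics/c23.png",rect_im(im,"top",420,680,120,370,20,2.2))
im0=im
print("outline",*blobs(lum,"top",im,400,720,130,400,0,amin=5000),sep="\n")
wd=lambda h:(h[...,0]>8)&(h[...,0]<26)&(h[...,1]>85)&(h[...,2]>90)|((h[...,1]<25)&(h[...,2]>120))
print("board",*blobs(wd,"top",im,400,720,130,400,20,amin=2000),sep="\n")
print("pile",*blobs(lambda h:(h[...,1]<30)&(h[...,2]>120),"top",im,400,720,130,400,55,amin=2000),sep="\n")
E
```

```text
[521.70524521 -67.57416741 109.42621202]
outline
{'c': (549.9, 249.9), 'rc': (549.7, 249.8), 'size': (209.4, 170.2), 'yaw': np.float32(4.9), 'area': 35102}
board
{'c': (548.7, 249.6), 'rc': (548.9, 249.8), 'size': (148.7, 109.5), 'yaw': np.float32(5.0), 'area': 15876}
pile
{'c': (549.3, 244.9), 'rc': (549.4, 244.8), 'size': (101.8, 54.9), 'yaw': np.float32(3.7), 'area': 5345}
```

View pics/c23.png

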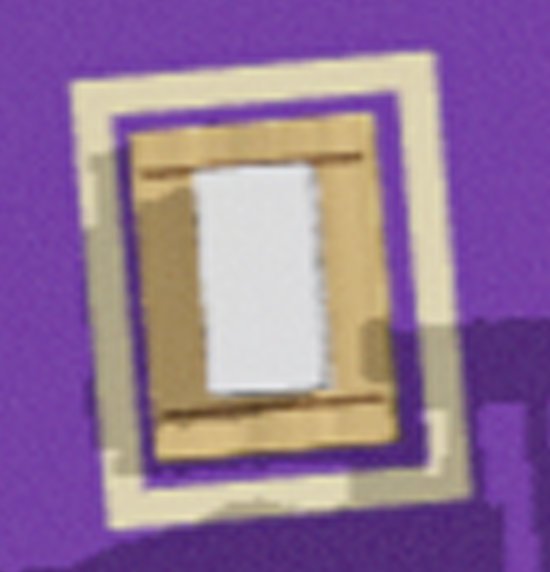

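```bash
python3 - <<'E'
from h import *
overlay("o23s","pics/p23f.png",549,245.5,4.2)
overlay("o23t","pics/p23t.png",549,245.5,4.2)
E
```

```text
(no output)
```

View pics/o23s.png

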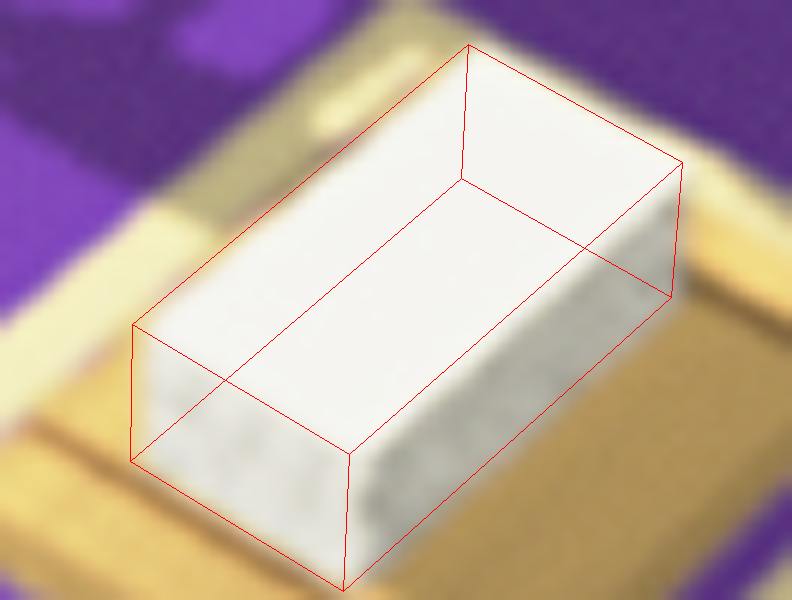

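View pics/o23t.png

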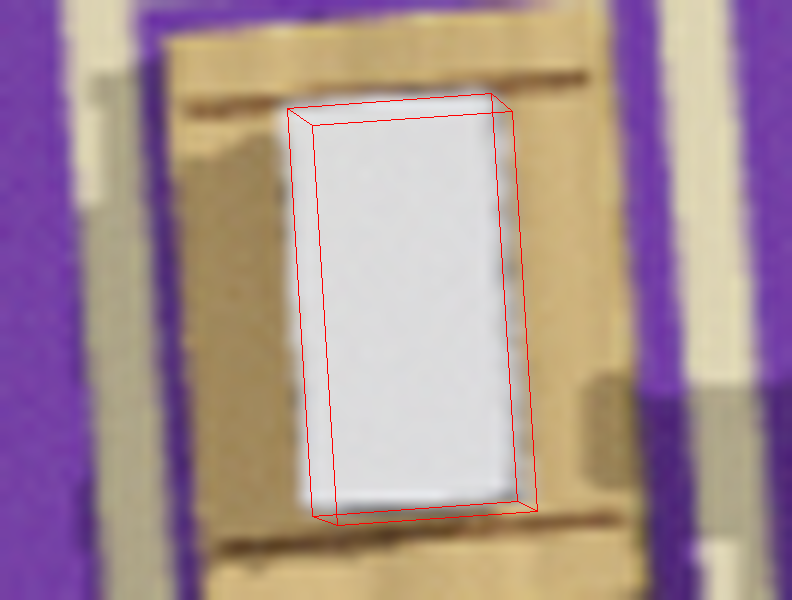

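View pics/p23f.png

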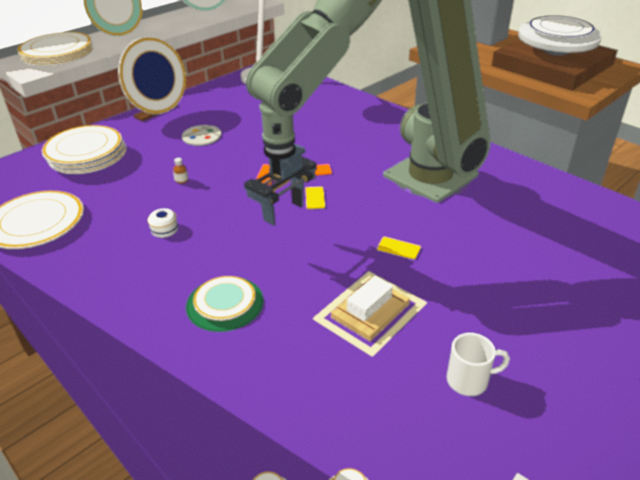

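```bash
python3 -c "
from workcell import env
print(env.job_done(), env.state()['time_s'])"
```

```text
the job is handed in; nothing more can be done
the job is handed in; nothing more can be done
```

The job is handed in after about 87 s of robot time, with every step done in the order asked. No verdict was reported, so what follows rests on my own last checks.

- **Plate:** slid onto the green felt. When I measured it, it sat about 2 mm off centre, well inside the 20 mm margin. The last picture still shows it there.
- **Tiles:** three loose white tiles were on the cloth, and all three went onto the pile, making five. None are left lying about.
- **Flushing the pile:** the first two gripper squeezes jammed, at 54.8 mm and then 51.2 mm on a 50 mm pile. I tapped the long sides and the ends with two fingers instead. A light squeeze then measured 49.9 mm, and one more end tap moved the pile as one block.
- **Board:** pushed into the outline only after that. It lies within about 1 mm of the outline's centre, turned 5.0° against the outline's 4.9°.
- **Pile after the slide:** its top measured 101.8 × 54.9 mm, the same as a single tile in these images, and both camera views show straight edges. This check is good to about 1 mm. The pile is turned roughly 1° from the board and sits about 5 mm off the board's centre, wholly on it.
- **Mug, bottle and trinket box:** not moved.

I saw no sign of the board being knocked or the grip slackening.

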